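# Post-cure the resin dreidels under the UV lamp

### The job

Cure the freshly cast resin dreidels: lay every coloured one from the mat side by side in the steel tray, slide the tray fully home into the UV lamp, press the red start button all the way down and let it spring back, and leave the tray in for at least five seconds after that. Then draw the tray right out of the lamp and put the cured dreidels into the open blue tin, leaving the empty tray flat on the sill clear of the lamp. Leave the wooden dreidel, the resin bottle, the vial and the mould where they stand.

Things in the scene. Friction and masses are not known exactly. Their poses are not given: they have to be found in the camera images.
- lamp: white UV curing lamp fixed to the sill: a bottomless hood 186 mm deep (its x), 204 wide (y), 95 high; its open front looks along its -x. The tray slides in along lamp +x, lying on the sill, until it meets the back stop at x = +73 mm: fully home, the tray's origin is at lamp x = -5 mm and the handle still sticks out. Origin: centre of its underside, on the sill
- lamp_mouth (a point): middle of the lamp's open mouth at sill level, in its front face, 93 mm ahead of the lamp's origin. Side walls 174 mm apart (4 mm play each side of the tray), flared at the mouth by about 5 mm each side over 15 mm; 65 mm clear height inside. Axes as the lamp's: +x points into the lamp
- start (a joint): travel of the lamp's start button, m: 0 up, 0.006 fully down, springs back by itself; 5 N holds it fully down
- start_top (a point): centre of the top of the red round start button (26 mm across, in a steel ring 42 mm across) on top of the lamp near its front, on its centre line, 50 mm ahead of the lamp's middle; pressed straight down, it stands 117 mm above the sill when up and 10 mm above its ring
- tray: loose steel tray, 0.3 kg, 156 mm long (its x) x 166 mm wide (y), floor 3 mm thick, rim 3 mm thick and 14 mm high all round; origin at the centre of its underside. A black bar handle runs from the middle of its front (-x) rim 88 mm out along -x: 14 mm wide (y), from 8 to 30 mm above the sill. It starts in front of the lamp's mouth, somewhat askew, and slides freely on the sill
- tray_grip (a point): grip point of the tray's handle: 60 mm ahead of the front rim (138 mm along -x from the tray's origin), 22 mm above the sill; pinch the 14 mm bar across tray y
- tin: open blue gift tin, loose, 0.3 kg, 190 mm long (its x) x 122 mm wide (y) x 45 mm high, walls and floor 3 mm; origin at the centre of its underside
- mat: thin dark silicone mat fixed on the sill, 150 mm (its x) x 260 mm (y) x 3 mm, where the resin dreidels lie at the start; origin at the centre of its underside
- dreidel_red: loose red cast resin dreidel, 26 g; may be absent (None). A 28 mm cube with a 14 mm pyramid point on its -x face and a thin round stem (7.6 x 20 mm) on its +x face, 62 mm over all. Origin: centre of the cube, 14 mm above what it lies on; x runs along the stem. Starts lying on a cube face on the mat, stem any way round
- dreidel_blue: loose blue cast resin dreidel, 26 g; may be absent (None). A 28 mm cube with a 14 mm pyramid point on its -x face and a thin round stem (7.6 x 20 mm) on its +x face, 62 mm over all. Origin: centre of the cube, 14 mm above what it lies on; x runs along the stem. Starts lying on a cube face on the mat, stem any way round
- dreidel_green: loose green cast resin dreidel, 26 g; may be absent (None). A 28 mm cube with a 14 mm pyramid point on its -x face and a thin round stem (7.6 x 20 mm) on its +x face, 62 mm over all. Origin: centre of the cube, 14 mm above what it lies on; x runs along the stem. Starts lying on a cube face on the mat, stem any way round
- dreidel_yellow: loose yellow cast resin dreidel, 26 g; may be absent (None). A 28 mm cube with a 14 mm pyramid point on its -x face and a thin round stem (7.6 x 20 mm) on its +x face, 62 mm over all. Origin: centre of the cube, 14 mm above what it lies on; x runs along the stem. Starts lying on a cube face on the mat, stem any way round
- wooden_dreidel: brown wooden dreidel, a little larger (34 mm cube), lying on the bare sill; not to be cured or moved; origin at the cube's centre
- resin_bottle: amber resin bottle, 48 mm across, 115 mm high; leave alone; origin at the centre of its underside
- vial: small glass vial, 26 mm across, 60 mm high; leave alone; origin at the centre of its underside
- mould: clear silicone casting mould, 75 x 75 x 30 mm; leave alone; origin at the centre of its underside

How it is judged:
On the way, in this order (a step that is already met when the one before it is completed fails the run):
1. every resin dreidel present lies in the tray, inside its rim, with the tray outside the lamp (x of dreidel_red in the frame of tray between -0.075 and 0.075 m and y of dreidel_red in the frame of tray between -0.08 and 0.08 m and z of dreidel_red in the frame of tray between 0.005 and 0.03 m and x of dreidel_blue in the frame of tray between -0.075 and 0.075 m and y of dreidel_blue in the frame of tray between -0.08 and 0.08 m and z of dreidel_blue in the frame of tray between 0.005 and 0.03 m and x of dreidel_green in the frame of tray between -0.075 and 0.075 m and y of dreidel_green in the frame of tray between -0.08 and 0.08 m and z of dreidel_green in the frame of tray between 0.005 and 0.03 m and x of dreidel_yellow in the frame of tray between -0.075 and 0.075 m and y of dreidel_yellow in the frame of tray between -0.08 and 0.08 m and z of dreidel_yellow in the frame of tray between 0.005 and 0.03 m and x of tray in the frame of lamp below -0.172 m and angle between tray's own z axis and vertical below 0.06 rad), for 0.2 s.
2. the loaded tray is fully home in the lamp (within 7 mm of its back stop) (x of dreidel_red in the frame of tray between -0.075 and 0.075 m and y of dreidel_red in the frame of tray between -0.08 and 0.08 m and z of dreidel_red in the frame of tray between 0.005 and 0.03 m and x of dreidel_blue in the frame of tray between -0.075 and 0.075 m and y of dreidel_blue in the frame of tray between -0.08 and 0.08 m and z of dreidel_blue in the frame of tray between 0.005 and 0.03 m and x of dreidel_green in the frame of tray between -0.075 and 0.075 m and y of dreidel_green in the frame of tray between -0.08 and 0.08 m and z of dreidel_green in the frame of tray between 0.005 and 0.03 m and x of dreidel_yellow in the frame of tray between -0.075 and 0.075 m and y of dreidel_yellow in the frame of tray between -0.08 and 0.08 m and z of dreidel_yellow in the frame of tray between 0.005 and 0.03 m and x of tray in the frame of lamp above -0.012 m and y of tray in the frame of lamp between -0.01 and 0.01 m and angle between tray's own z axis and vertical below 0.06 rad), for 0.2 s.
3. the start button is pressed fully down with the loaded tray home (all of step 2 and value of joint start above 0.0052 m), for 0.1 s.
4. the button is back up and the loaded tray stays home for five seconds (all of step 2 and value of joint start below 0.001 m), for 5 s.
5. the tray is drawn right out of the lamp (x of tray in the frame of lamp below -0.172 m and angle between tray's own z axis and vertical below 0.06 rad), for 0.2 s.
At the end, for the whole second after the job is handed in: every resin dreidel present rests within the walls of the tin, its centre under 55 mm above the tin's underside; tin upright (0.1 rad) on the sill; tray flat (0.06 rad) on the sill clear of the lamp (its origin over 172 mm ahead of the lamp's middle); button up (all of step 5 and x of dreidel_red in the frame of tin between -0.092 and 0.092 m and y of dreidel_red in the frame of tin between -0.058 and 0.058 m and z of dreidel_red in the frame of tin between 0.005 and 0.055 m and linear speed of each of dreidel_red, dreidel_blue, dreidel_green, dreidel_yellow, tray below 0.03 m/s and x of dreidel_blue in the frame of tin between -0.092 and 0.092 m and y of dreidel_blue in the frame of tin between -0.058 and 0.058 m and z of dreidel_blue in the frame of tin between 0.005 and 0.055 m and x of dreidel_green in the frame of tin between -0.092 and 0.092 m and y of dreidel_green in the frame of tin between -0.058 and 0.058 m and z of dreidel_green in the frame of tin between 0.005 and 0.055 m and x of dreidel_yellow in the frame of tin between -0.092 and 0.092 m and y of dreidel_yellow in the frame of tin between -0.058 and 0.058 m and z of dreidel_yellow in the frame of tin between 0.005 and 0.055 m and value of joint start below 0.001 m and angle between tin's own z axis and vertical below 0.1 rad and height (world z) of each of tin, tray below 0.008 m); the robot touches nothing.
It fails at once if a bystander (wooden dreidel, resin bottle, vial, mould) is moved more than 30 mm (distance of any of wooden_dreidel, resin_bottle, vial, mould from where it was at the start of the episode above 0.03 m).
It fails at once if the resin bottle or the vial is tipped over (angle between any of resin_bottle, vial's own z axis and vertical above 0.5 rad).
Of dreidel_red, dreidel_blue, dreidel_green, dreidel_yellow only 2 to 3 are there at a start; the rules pass over those that are not, and their reading is None.
At some moment in a run one of dreidel_red, dreidel_blue, dreidel_green, dreidel_yellow, tray may be knocked a few centimetres aside while the robot is not near it.
Once in a run the grip may slacken for a moment while it holds something.
It also fails if it takes over 210 s, if anything falls off the work surface, if the arm or the gripper's body presses on something with over 40 N, if the wrist force passes 120 N, or if a joint passes its speed limit or range.

### The arm

A 6-joint arm with a two-finger parallel gripper is mounted at the origin on the work surface. World frame = base frame: x ahead of the robot, y to its left, z up, the work surface at z = 0. Lengths are in m, angles in rad, forces in N, time in s.
With the tool pointing down it reaches from about 0.425 to 0.95 m from the base axis. Payload 3.5 kg.
Tool frame: the origin (TCP) lies between the finger pads; the fingertips stand 25 mm ahead of it and the grasp point (between the pads) lies 6 mm ahead of it (ctrl.tips_ahead is the distance from the TCP to the fingertips, in m); z points along the fingers, y is the direction in which the jaws open and shut (so a half turn about z gives the same grasp; the last joint's range is limited). The gripper opens to 85 mm and grips with 20 to 120 N. Pads are 22 mm wide; open, the fingers measure 114 mm over their backs; the gripper's body (76 mm by 85 mm) begins 54 mm behind the grasp point. The pads swing forward as they close: fully open they stand 13 mm farther back than shut.
Start: joints at [-1.302, 0.286, 1.577, -0, 1.279, -0.15], TCP at [0.275, -0.617, 0.256] pointing down, gripper open.
Joint ranges: [-2.77, 2.77], [-0.9, 2.22], [0.21, 2.48], [-1.53, 4.67], [0.24, 2.81], [-2.84, 2.84]. Speed limits (rad/s): [2.79, 2.79, 3.14, 3.14, 3.14, 3.14].

### API

Orientations are given as a unit quaternion [x, y, z, w].
In Python, from plant import ctrl, viewer, workorder gives the robot as it stands.
- The arm moves only by the tool drive_tool, never from a script. Its argument "deltas" is a list of rows, each an object of numbers: "dx", "dy", "dz": the shift along the world's x, y, z in m; "rx", "ry", "rz": the turn, a rotation vector about the world's x, y, z in degrees; "jaw": the finger opening in m, from 0 to 0.0854. In form: [{"dx": .., "dy": .., "dz": .., "rx": .., "ry": .., "rz": .., "jaw": ..}, ...]. A call has 1 to 20 rows; each row shifts and turns the commanded pose from where the row before left it; what a row does not reach is not made up. A row lasts 1/8 s, in which the tool goes at most 62.5 mm and 10.7 degrees, less where a joint would pass 70% of its speed; a pose out of reach is approached as far as the arm can. A call with a gripper value outside its range is refused whole. The fingers move at their own pace and stop on an object; "squeeze" is the grip in N (left out, the last holds). Time passes only in rows, so rows that do not move let the fingers close. It gives the time, the measured TCP pose, the force and the opening at its end, in the units of the state.
- ctrl.get_state(): the state, without advancing time (a new reading comes with each control period).
- viewer.read_camera(name): name is "side" or "top"; returns the picture (400x640x3 uint8, red, green, blue); there is no depth.
- viewer.camera_info(name): a dict with "K" (3x3 intrinsics, pixels), "R" (3x3) and "t" (3): a world point X has camera coordinates R X + t. Camera axes: x right, y down, z forward; pixel columns grow to the right and rows downward; lengths in m; the calibration is good to about 2 mm. A picture is of the moment at which its call begins. camera_info takes no time and is no camera call.
- workorder.sign_off(): hands the job in, once; it reports no verdict.
The state is a dict: "time": time; "qpos": joint angles; "dq": joint speeds; "joint_efforts": joint torques, N m; "eef_pos": TCP position; "tcp_rot": TCP orientation; "contact_force": force on the tool from outside, world axes, zero at the start; "wrist_torque": the same for the moment, N m; "opening": opening from 0.0 (shut) to 1.0 (fully open).
Only numpy, scipy, OpenCV 4.12 (cv2) and the standard library are available. Lean on these libraries where they do the work, as an engineer would, in place of code of your own. Each camera call takes 0.05 s, during which the arm holds its last target. There are 200 camera calls.

## Working session

There is one attempt and no reset: what is moved stays moved. The work goes in short steps, Python scripts to look and compute and a tool call to move; the robot and the scene stay as the last step left them, time stands still between calls to the robot, and variables do not carry over. Pictures are saved under pics/ and viewed, and the job is handed in when it is done.

Besides the shell and the picture viewer there is one more tool, called after ">>>" in YAML: its name, and indented under it one key for each argument. drive_tool: Moves the arm, as the interface text tells. Its arguments: {"type":"object","properties":{"deltas":{"type":"array"},"squeeze":{"type":"number"}},"required":["deltas"]}

```bash
mkdir -p pics
cat > h.py <<'E'
import numpy as np, cv2
from plant import ctrl, viewer, workorder
def snap(cam,name,crop=None,scale=1):
    im=viewer.read_camera(cam)[:,:,::-1].copy()
    if crop: x0,y0,x1,y1=crop; im=im[y0:y1,x0:x1]
    if scale!=1: im=cv2.resize(im,None,fx=scale,fy=scale,interpolation=cv2.INTER_CUBIC)
    cv2.imwrite(f'pics/{name}.png',im)
def px2w(cam,u,v,z):
    c=viewer.camera_info(cam);K,R,t=map(np.array,(c['K'],c['R'],c['t']))
    d=R.T@np.linalg.solve(K,[u,v,1.]);o=-R.T@t
    return o+d*(z-o[2])/d[2]
def w2px(cam,X):
    c=viewer.camera_info(cam);K,R,t=map(np.array,(c['K'],c['R'],c['t']))
    p=K@(R@np.array(X)+t);return p[:2]/p[2]
E
python3 - <<'E'
from h import *
snap('top','t0');snap('side','s0')
for c in('top','side'):
    i=viewer.camera_info(c);print(c,np.round(i['K'],1).tolist(),(-np.array(i['R']).T@i['t']).round(3),np.round(i['R'],2).tolist())
print(ctrl.get_state())
E
```

```text
top [[366.1, 0.0, 314.2], [0.0, 366.1, 196.2], [0.0, 0.0, 1.0]] [ 0.47  -0.049  1.104] [[0.01, -1.0, 0.03], [-0.99, -0.02, -0.12], [0.12, -0.03, -0.99]]
side [[406.8, 0.0, 310.0], [0.0, 406.8, 188.5], [0.0, 0.0, 1.0]] [ 0.342 -0.891  0.908] [[0.96, -0.26, -0.0], [-0.18, -0.66, -0.73], [0.19, 0.71, -0.68]]
{'time': 0.1, 'qpos': array([-1.30200255e+00,  2.87127182e-01,  1.57802734e+00, -2.73887204e-05,
        1.27858938e+00, -1.50023636e-01]), 'dq': array([ 1.67737476e-04, -3.23241044e-03, -3.21875399e-03, -7.44787525e-06,
        4.96469732e-04, -1.76656633e-03]), 'joint_efforts': array([ 5.73504931e-04, -4.07296157e+01, -2.93698239e+01, -1.25597239e-04,
        3.39532060e-03,  6.76549419e-06]), 'eef_pos': array([ 0.27437198, -0.61613316,  0.25505379]), 'tcp_rot': array([ 9.78152616e-01,  2.07885314e-01, -7.69248128e-05, -1.07294716e-03]), 'contact_force': array([-0.32644074, -0.22693369, -0.24449267]), 'wrist_torque': array([ 0.0052952 , -0.01663773,  0.02853397]), 'opening': 1.000785326387773}
```

View pics/t0.png

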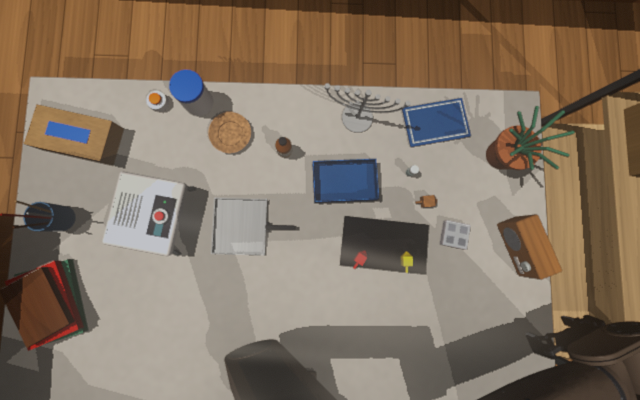

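View pics/s0.png

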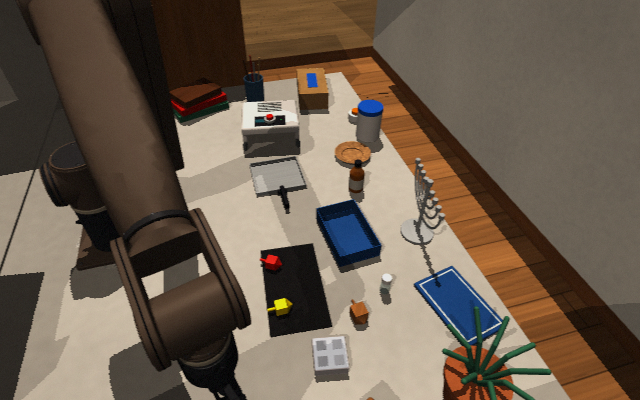

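Run:
```python
from h import *
im=cv2.imread('pics/t0.png')
for n,(x0,y0,x1,y1) in dict(a=(95,165,305,265),b=(330,205,480,285),c=(300,145,400,215)).items():
    s=800//(x1-x0); cv2.imwrite(f'pics/t0{n}.png',cv2.resize(im[y0:y1,x0:x1],None,fx=s,fy=s,interpolation=cv2.INTER_CUBIC))
# red/yellow masks: top-face centroid
hsv=cv2.cvtColor(im,cv2.COLOR_BGR2HSV)
for n,lo,hi in(('yellow',(24,150,90),(34,255,255)),('red',(0,160,90),(6,255,255))):
    m=cv2.inRange(hsv,lo,hi);k,l,s,c=cv2.connectedComponentsWithStats(m)
    print(n,[(s[i].tolist(),c[i].round(1).tolist()) for i in range(1,k) if s[i,4]>25])
```

```text
yellow [([402, 252, 11, 14, 112], [407.1, 258.7])]
red [([42, 261, 26, 43, 194], [56.9, 276.7]), ([30, 324, 48, 26, 208], [57.5, 335.2])]
```

View pics/t0a.png

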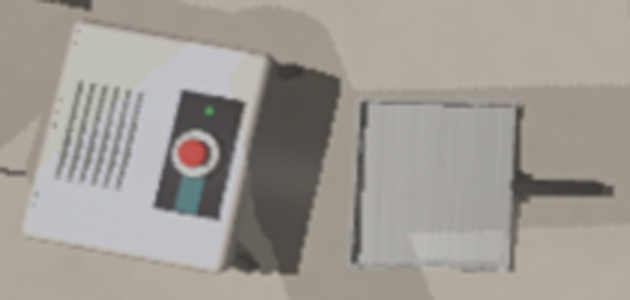

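View pics/t0b.png

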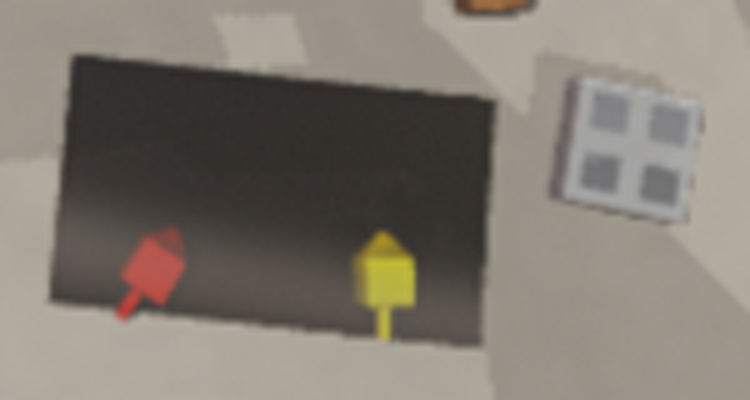

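View pics/t0c.png

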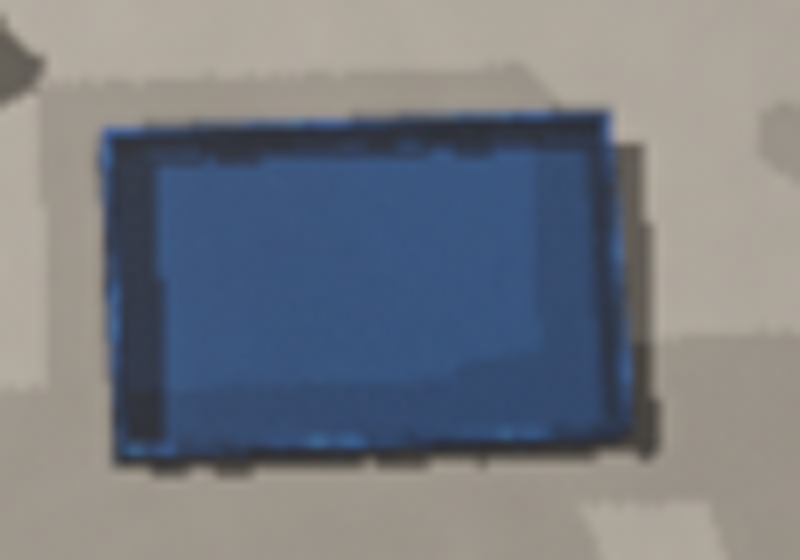

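Run:
```python
from h import *
def W(pts,o,s,z): return np.array([px2w('top',o[0]+(u+.5)/s-.5,o[1]+(v+.5)/s-.5,z) for u,v in pts])
def rep(n,P):
    print(n,P[:,:2].round(3).tolist(),'c',P.mean(0)[:2].round(4))
a=((95,165),3);b=((330,205),5);c=((300,145),8)
L=W([(78,22),(268,55),(215,272),(22,235)],*a,.095);rep('lamp',L)
rep('btn',W([(192,153)],*a,.117))
T=W([(360,98),(522,103),(512,270),(352,267)],*a,.014);rep('tray',T)
rep('handle',W([(520,187),(610,188)],*a,.03))
rep('red',W([(155,235),(187,262),(165,305),(122,275)],*b,.031)); rep('redax',W([(178,230),(125,315)],*b,.017))
rep('yel',W([(365,250),(412,250),(415,303),(367,303)],*b,.031)); rep('yelax',W([(383,232),(384,338)],*b,.017))
rep('tin',W([(103,130),(608,113),(632,440),(115,460)],*c,.045))
for n,P,(i,j,k,l) in(('lamp',L,(0,1,3,2)),('tray',T,(0,1,3,2))):
    d=(P[i]-P[j]+P[k]-P[l]);print(n,'yaw of +x',np.degrees(np.arctan2(d[1],d[0])), 'alt',)
    d=(P[0]-P[3]+P[1]-P[2]);print(n,'yaw via y',np.degrees(np.arctan2(d[1],d[0]))+90)
rep('mould',W([(575,75),(700,100),(688,222),(562,195)],*b,.03))
```

```text
lamp [[0.645, 0.452], [0.618, 0.278], [0.421, 0.314], [0.451, 0.487]] c [0.5339 0.3826]
btn [[0.526, 0.333]] c [0.5259 0.3327]
tray [[0.589, 0.212], [0.587, 0.052], [0.423, 0.057], [0.423, 0.212]] c [0.5054 0.1332]
handle [[0.503, 0.05], [0.503, -0.037]] c [0.5033 0.0063]
red [[0.436, -0.221], [0.421, -0.24], [0.396, -0.227], [0.413, -0.202]] c [ 0.4162 -0.2223]
redax [[0.438, -0.237], [0.389, -0.206]] c [ 0.4136 -0.2212]
yel [[0.429, -0.344], [0.429, -0.372], [0.399, -0.373], [0.398, -0.345]] c [ 0.4138 -0.3586]
yelax [[0.439, -0.359], [0.377, -0.359]] c [ 0.4081 -0.3589]
tin [[0.699, -0.076], [0.71, -0.263], [0.588, -0.272], [0.577, -0.082]] c [ 0.6433 -0.1734]
lamp yaw of +x 80.55943324504267 alt
lamp yaw via y 79.74786663085719
tray yaw of +x 89.47661997161421 alt
tray yaw via y 89.11571640191463
mould [[0.533, -0.472], [0.52, -0.547], [0.448, -0.537], [0.462, -0.462]] c [ 0.4907 -0.5043]
```

>>> drive_tool:
  deltas:
    - {"dx":0.0175,"dy":0.032,"dz":-0.013,"rz":-3,"jaw":0.06}
    - {"dx":0.0175,"dy":0.032,"dz":-0.013,"rz":-3}
    - {"dx":0.0175,"dy":0.032,"dz":-0.013,"rz":-3}
    - {"dx":0.0175,"dy":0.032,"dz":-0.013,"rz":-3}
    - {"dx":0.0175,"dy":0.032,"dz":-0.013,"rz":-3}
    - {"dx":0.0175,"dy":0.032,"dz":-0.013,"rz":-3}
    - {"dx":0.0175,"dy":0.032,"dz":-0.013,"rz":-3}
    - {"dx":0.0165,"dy":0.033,"dz":-0.044,"rz":-3}
    - {"dx":0}
    - {"dx":0}
    - {"dx":0}
  squeeze: 30

```text
schema error: expected keys dx, dy, dz, rx, ry, rz, jaw
```

Run:
```python
from h import *
snap('side','s1',(180,200,400,365),3.5);snap('top','t1',(330,200,480,290),5)
s=ctrl.get_state();print(s['eef_pos'],s['tcp_rot'],s['opening'],ctrl.tips_ahead,s['qpos'])
```

```text
[ 0.27441266 -0.61630245  0.25546959] [ 9.78159639e-01  2.07853753e-01 -2.42536974e-05 -7.33071025e-04] 1.0004800329534185 0.025 [-1.30203295e+00  2.86859649e-01  1.57758905e+00  4.02989128e-05
  1.27861039e+00 -1.50008934e-01]
```

View pics/s1.png

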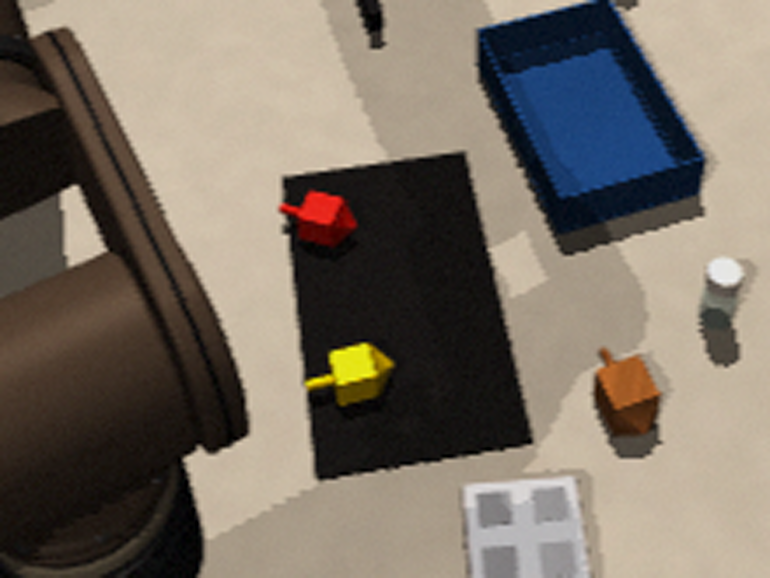

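View pics/t1.png

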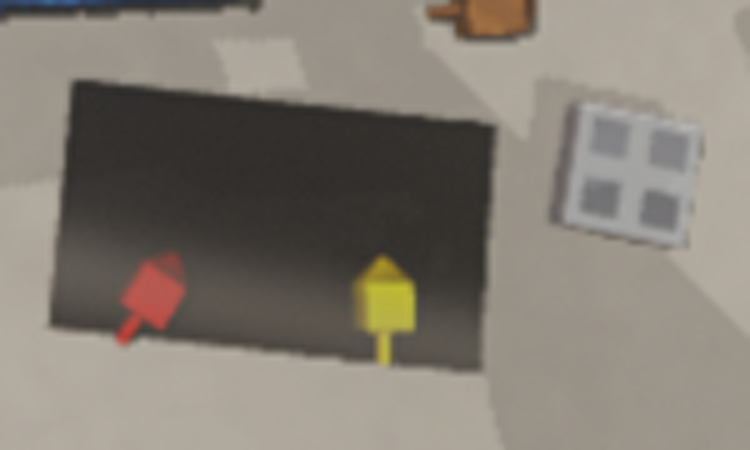

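The scene is unchanged: two dreidels, yellow at about (385,305) and red at about (155,290) in the top crop. The move was refused because every row needs all seven keys.

>>> drive_tool:
  deltas:
    - {"dx":0.0175,"dy":0.032,"dz":-0.013,"rx":0,"ry":0,"rz":-3,"jaw":0.06}
    - {"dx":0.0175,"dy":0.032,"dz":-0.013,"rx":0,"ry":0,"rz":-3,"jaw":0.06}
    - {"dx":0.0175,"dy":0.032,"dz":-0.013,"rx":0,"ry":0,"rz":-3,"jaw":0.06}
    - {"dx":0.0175,"dy":0.032,"dz":-0.013,"rx":0,"ry":0,"rz":-3,"jaw":0.06}
    - {"dx":0.0175,"dy":0.032,"dz":-0.013,"rx":0,"ry":0,"rz":-3,"jaw":0.06}
    - {"dx":0.0175,"dy":0.032,"dz":-0.013,"rx":0,"ry":0,"rz":-3,"jaw":0.06}
    - {"dx":0.0175,"dy":0.032,"dz":-0.013,"rx":0,"ry":0,"rz":-3,"jaw":0.06}
    - {"dx":0.016,"dy":0.033,"dz":-0.044,"rx":0,"ry":0,"rz":-3,"jaw":0.06}
    - {"dx":0,"dy":0,"dz":0,"rx":0,"ry":0,"rz":0,"jaw":0.06}
    - {"dx":0,"dy":0,"dz":0,"rx":0,"ry":0,"rz":0,"jaw":0.06}
    - {"dx":0,"dy":0,"dz":0,"rx":0,"ry":0,"rz":0,"jaw":0.06}
  squeeze: 30

```text
time: 1.58
eef_pos: [0.4135, -0.3615, 0.1231]
tcp_rot: [1.0, -0.0, 0.001, 0.001]
contact_force: [-0.2, 0.7, -0.1]
opening: 0.707
```

Run:
```python
from h import *
snap('side','s1b',(180,200,400,365),3.5);snap('top','t1b',(330,200,480,290),5)
s=ctrl.get_state();print(s['eef_pos'],s['tcp_rot'],s['opening'],s['qpos'])
```

```text
[ 0.41325693 -0.36122142  0.12279706] [ 9.99998773e-01 -6.08827531e-04  8.67493621e-04  1.15332005e-03] 0.7038080673569832 [-9.03165649e-01  1.60837479e-01  1.98891442e+00 -8.06637100e-05
  9.88955230e-01  6.68892567e-01]
```

View pics/s1b.png

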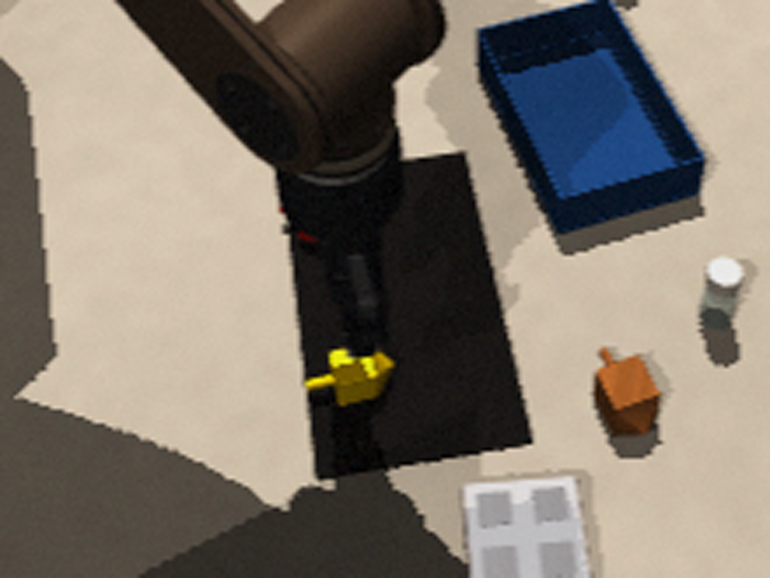

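View pics/t1b.png

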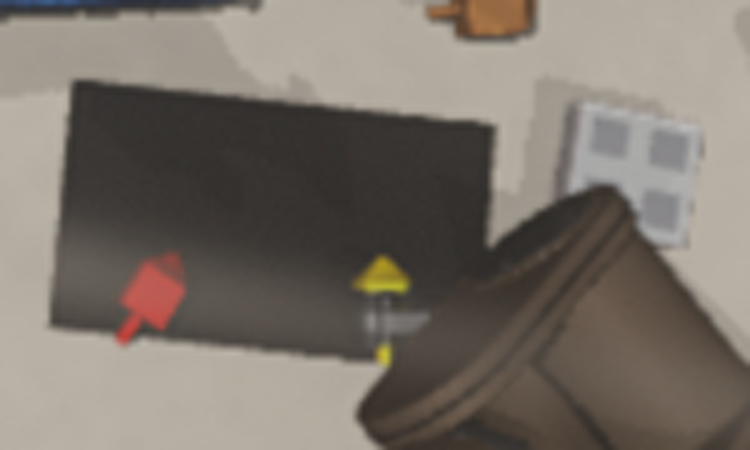

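>>> drive_tool:
  deltas:
    - {"dx":0,"dy":0.001,"dz":-0.03,"rx":0,"ry":0,"rz":0,"jaw":0.06}
    - {"dx":0,"dy":0.001,"dz":-0.03,"rx":0,"ry":0,"rz":0,"jaw":0.06}
    - {"dx":0,"dy":0,"dz":-0.02,"rx":0,"ry":0,"rz":0,"jaw":0.06}
    - {"dx":0,"dy":0,"dz":-0.011,"rx":0,"ry":0,"rz":0,"jaw":0.06}
    - {"dx":0,"dy":0,"dz":0,"rx":0,"ry":0,"rz":0,"jaw":0.06}
    - {"dx":0,"dy":0,"dz":0,"rx":0,"ry":0,"rz":0,"jaw":0.02}
    - {"dx":0,"dy":0,"dz":0,"rx":0,"ry":0,"rz":0,"jaw":0.02}
    - {"dx":0,"dy":0,"dz":0,"rx":0,"ry":0,"rz":0,"jaw":0.02}
    - {"dx":0,"dy":0,"dz":0,"rx":0,"ry":0,"rz":0,"jaw":0.02}
    - {"dx":0,"dy":0,"dz":0,"rx":0,"ry":0,"rz":0,"jaw":0.02}
    - {"dx":0,"dy":0,"dz":0,"rx":0,"ry":0,"rz":0,"jaw":0.02}
  squeeze: 40

```text
time: 3.05
eef_pos: [0.4138, -0.3585, 0.0316]
tcp_rot: [1.0, 0.0, 0.001, 0.001]
contact_force: [0.1, -0.1, 5.8]
opening: 0.323
```

>>> drive_tool:
  deltas:
    - {"dx":0,"dy":0,"dz":0.03,"rx":0,"ry":0,"rz":0,"jaw":0.02}
    - {"dx":0,"dy":0,"dz":0.04,"rx":0,"ry":0,"rz":0,"jaw":0.02}
    - {"dx":0,"dy":0,"dz":0.04,"rx":0,"ry":0,"rz":0,"jaw":0.02}
    - {"dx":0,"dy":0,"dz":0.01,"rx":0,"ry":0,"rz":0,"jaw":0.02}
    - {"dx":0,"dy":0,"dz":0,"rx":0,"ry":0,"rz":0,"jaw":0.02}

```text
time: 3.68
eef_pos: [0.4129, -0.3574, 0.1501]
tcp_rot: [1.0, -0.0, 0.0, 0.0]
contact_force: [-0.7, -0.2, 0.1]
opening: 0.319
```

Run:
```python
from h import *
snap('side','s2',(180,100,400,265),3.5);snap('top','t2')
s=ctrl.get_state();print(s['eef_pos'],s['tcp_rot'],s['opening'])
```

```text
[ 0.41217325 -0.35662424  0.14822083] [ 9.99998271e-01 -7.37180966e-05 -1.15564193e-03 -1.45479654e-03] 0.3200464264488927
```

View pics/s2.png

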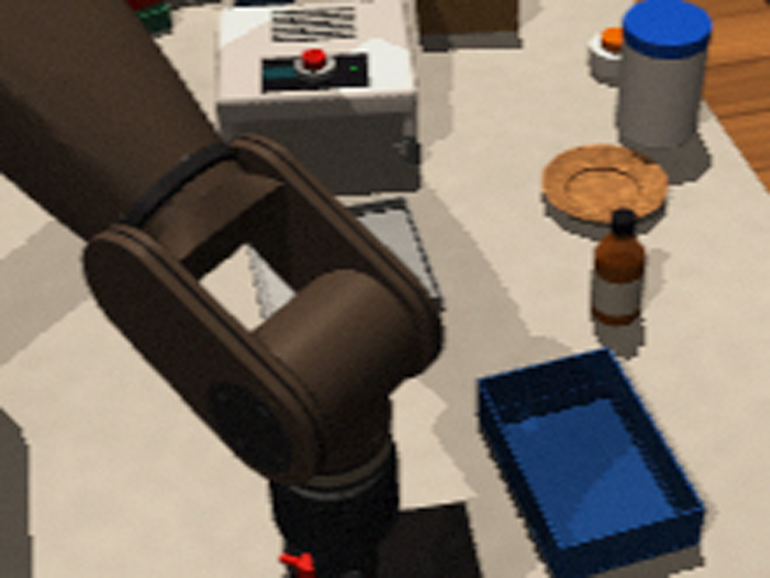

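View pics/t2.png

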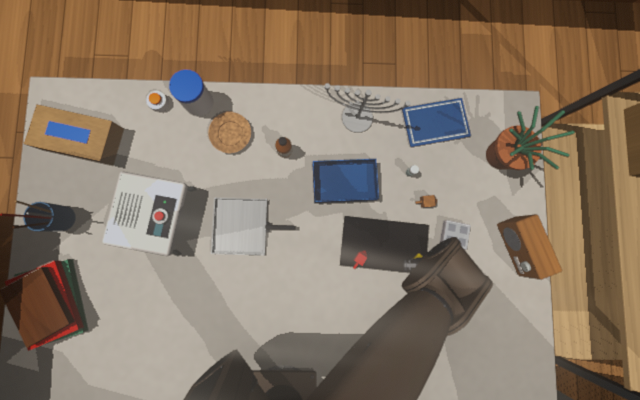

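>>> drive_tool:
  deltas:
    - {"dx":0.0095,"dy":0.035,"dz":0,"rx":0,"ry":0,"rz":0,"jaw":0.02}
    - {"dx":0.0095,"dy":0.035,"dz":0,"rx":0,"ry":0,"rz":0,"jaw":0.02}
    - {"dx":0.0095,"dy":0.035,"dz":0,"rx":0,"ry":0,"rz":0,"jaw":0.02}
    - {"dx":0.0095,"dy":0.035,"dz":0,"rx":0,"ry":0,"rz":0,"jaw":0.02}
    - {"dx":0.0095,"dy":0.035,"dz":0,"rx":0,"ry":0,"rz":0,"jaw":0.02}
    - {"dx":0.0095,"dy":0.035,"dz":0,"rx":0,"ry":0,"rz":0,"jaw":0.02}
    - {"dx":0.0095,"dy":0.035,"dz":0,"rx":0,"ry":0,"rz":0,"jaw":0.02}
    - {"dx":0.0095,"dy":0.035,"dz":0,"rx":0,"ry":0,"rz":0,"jaw":0.02}
    - {"dx":0.0095,"dy":0.035,"dz":0,"rx":0,"ry":0,"rz":0,"jaw":0.02}
    - {"dx":0.0095,"dy":0.035,"dz":0,"rx":0,"ry":0,"rz":0,"jaw":0.02}
    - {"dx":0.0095,"dy":0.035,"dz":0,"rx":0,"ry":0,"rz":0,"jaw":0.02}
    - {"dx":0.0095,"dy":0.035,"dz":0,"rx":0,"ry":0,"rz":0,"jaw":0.02}
    - {"dx":0.0095,"dy":0.035,"dz":0,"rx":0,"ry":0,"rz":0,"jaw":0.02}
    - {"dx":0.0095,"dy":0.035,"dz":0,"rx":0,"ry":0,"rz":0,"jaw":0.02}
    - {"dx":0,"dy":0,"dz":0,"rx":0,"ry":0,"rz":0,"jaw":0.02}
    - {"dx":0,"dy":0,"dz":0,"rx":0,"ry":0,"rz":0,"jaw":0.02}

```text
time: 5.78
eef_pos: [0.545, 0.132, 0.1486]
tcp_rot: [1.0, 0.0, -0.002, 0.0]
contact_force: [-0.4, -0.5, -0.3]
opening: 0.316
```

Run:
```python
from h import *
snap('side','s3',(180,80,400,245),3.5);snap('top','t3',(90,165,300,275),3.5)
s=ctrl.get_state();print(s['eef_pos'],s['tcp_rot'],s['opening'],s['qpos'])
```

```text
[0.54538831 0.13142996 0.14936313] [ 9.99999398e-01 -5.57590887e-04 -9.29787121e-04  1.71061313e-04] 0.31901222100138144 [ 5.57305454e-02  1.51962864e-01  1.94334280e+00 -2.73470146e-04
  1.04816288e+00  1.62777878e+00]
```

View pics/s3.png

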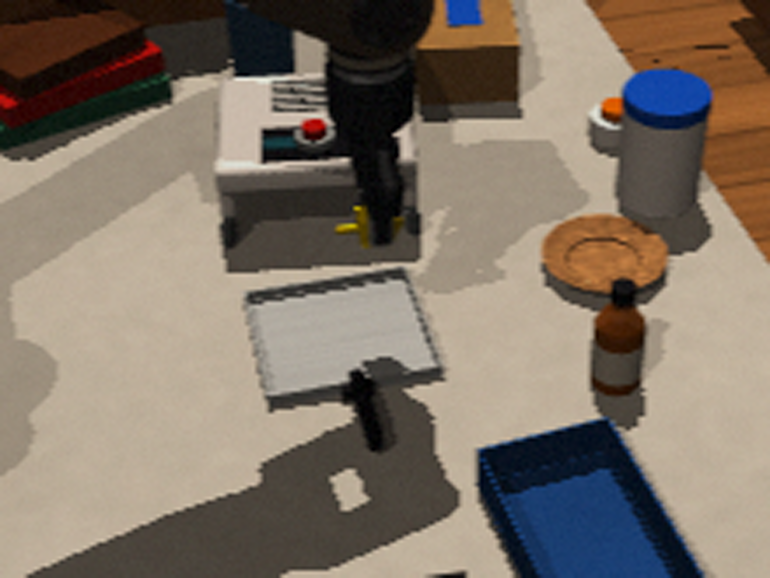

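View pics/t3.png

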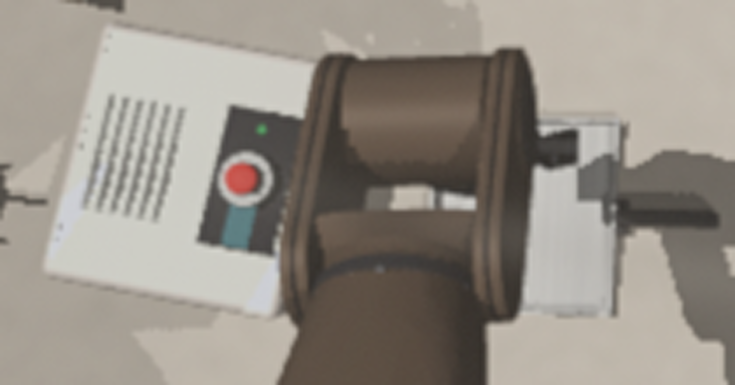

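>>> drive_tool:
  deltas:
    - {"dx":0,"dy":0.001,"dz":-0.04,"rx":0,"ry":0,"rz":0,"jaw":0.02}
    - {"dx":0,"dy":0.001,"dz":-0.04,"rx":0,"ry":0,"rz":0,"jaw":0.02}
    - {"dx":0,"dy":0,"dz":-0.025,"rx":0,"ry":0,"rz":0,"jaw":0.02}
    - {"dx":0,"dy":0,"dz":-0.011,"rx":0,"ry":0,"rz":0,"jaw":0.02}
    - {"dx":0,"dy":0,"dz":0,"rx":0,"ry":0,"rz":0,"jaw":0.02}
    - {"dx":0,"dy":0,"dz":0,"rx":0,"ry":0,"rz":0,"jaw":0.02}
    - {"dx":0,"dy":0,"dz":0,"rx":0,"ry":0,"rz":0,"jaw":0.055}
    - {"dx":0,"dy":0,"dz":0,"rx":0,"ry":0,"rz":0,"jaw":0.055}
    - {"dx":0,"dy":0,"dz":0,"rx":0,"ry":0,"rz":0,"jaw":0.055}
    - {"dx":0,"dy":0,"dz":0.03,"rx":0,"ry":0,"rz":0,"jaw":0.055}
    - {"dx":0,"dy":0,"dz":0.04,"rx":0,"ry":0,"rz":0,"jaw":0.06}
    - {"dx":0,"dy":0,"dz":0.04,"rx":0,"ry":0,"rz":0,"jaw":0.06}

```text
time: 7.38
eef_pos: [0.5457, 0.1344, 0.1453]
tcp_rot: [1.0, 0.0, -0.0, 0.0]
contact_force: [0.5, 0.3, -0.9]
opening: 0.704
```

>>> drive_tool:
  deltas:
    - {"dx":-0.013,"dy":-0.0355,"dz":0,"rx":0,"ry":0,"rz":-3.2,"jaw":0.06}
    - {"dx":-0.013,"dy":-0.0355,"dz":0,"rx":0,"ry":0,"rz":-3.2,"jaw":0.06}
    - {"dx":-0.013,"dy":-0.0355,"dz":0,"rx":0,"ry":0,"rz":-3.2,"jaw":0.06}
    - {"dx":-0.013,"dy":-0.0355,"dz":0,"rx":0,"ry":0,"rz":-3.2,"jaw":0.06}
    - {"dx":-0.013,"dy":-0.0355,"dz":0,"rx":0,"ry":0,"rz":-3.2,"jaw":0.06}
    - {"dx":-0.013,"dy":-0.0355,"dz":0,"rx":0,"ry":0,"rz":-3.2,"jaw":0.06}
    - {"dx":-0.013,"dy":-0.0355,"dz":0,"rx":0,"ry":0,"rz":-3.2,"jaw":0.06}
    - {"dx":-0.013,"dy":-0.0355,"dz":0,"rx":0,"ry":0,"rz":-3.2,"jaw":0.06}
    - {"dx":-0.013,"dy":-0.0355,"dz":0,"rx":0,"ry":0,"rz":-3.2,"jaw":0.06}
    - {"dx":-0.013,"dy":-0.0355,"dz":0,"rx":0,"ry":0,"rz":-3.2,"jaw":0.06}
    - {"dx":0,"dy":0,"dz":0,"rx":0,"ry":0,"rz":0,"jaw":0.06}
    - {"dx":0,"dy":0,"dz":0,"rx":0,"ry":0,"rz":0,"jaw":0.06}

```text
time: 8.88
eef_pos: [0.416, -0.2202, 0.1442]
tcp_rot: [0.961, -0.276, -0.0, -0.0]
contact_force: [0.2, 0.3, 0.1]
opening: 0.7
```

Run:
```python
from h import *
snap('side','s4',(180,130,400,295),3.5);snap('top','t4',(200,165,440,285),3.3)
s=ctrl.get_state();print(s['eef_pos'],s['tcp_rot'],s['opening'],s['qpos'])
```

```text
[ 0.41618623 -0.21967051  0.14418657] [ 9.61453618e-01 -2.74967039e-01 -1.65840815e-04 -2.02535376e-04] 0.7066309014414085 [-7.01851093e-01 -4.32099595e-02  2.15898538e+00  2.72481172e-04
  1.02628605e+00  1.42591489e+00]
```

View pics/s4.png

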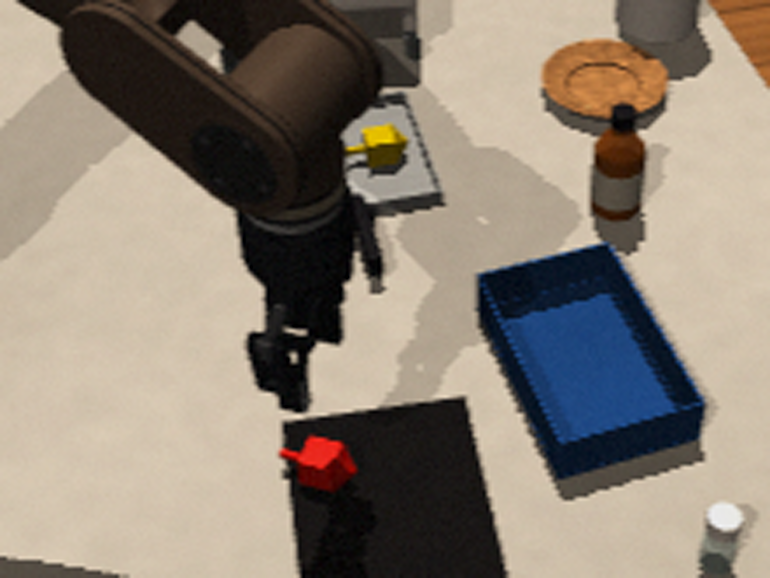

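View pics/t4.png

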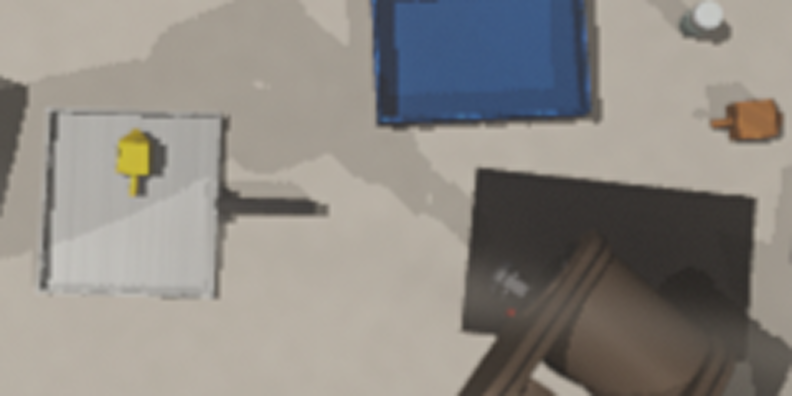

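>>> drive_tool:
  deltas:
    - {"dx":0,"dy":-0.001,"dz":-0.04,"rx":0,"ry":0,"rz":0,"jaw":0.06}
    - {"dx":0,"dy":-0.001,"dz":-0.04,"rx":0,"ry":0,"rz":0,"jaw":0.06}
    - {"dx":0,"dy":0,"dz":-0.02,"rx":0,"ry":0,"rz":0,"jaw":0.06}
    - {"dx":0,"dy":0,"dz":-0.012,"rx":0,"ry":0,"rz":0,"jaw":0.06}
    - {"dx":0,"dy":0,"dz":0,"rx":0,"ry":0,"rz":0,"jaw":0.06}
    - {"dx":0,"dy":0,"dz":0,"rx":0,"ry":0,"rz":0,"jaw":0.02}
    - {"dx":0,"dy":0,"dz":0,"rx":0,"ry":0,"rz":0,"jaw":0.02}
    - {"dx":0,"dy":0,"dz":0,"rx":0,"ry":0,"rz":0,"jaw":0.02}
    - {"dx":0,"dy":0,"dz":0,"rx":0,"ry":0,"rz":0,"jaw":0.02}
    - {"dx":0,"dy":0,"dz":0,"rx":0,"ry":0,"rz":0,"jaw":0.02}
    - {"dx":0,"dy":0,"dz":0,"rx":0,"ry":0,"rz":0,"jaw":0.02}
    - {"dx":0,"dy":0,"dz":0.03,"rx":0,"ry":0,"rz":0,"jaw":0.02}
    - {"dx":0,"dy":0,"dz":0.04,"rx":0,"ry":0,"rz":0,"jaw":0.02}
    - {"dx":0,"dy":0,"dz":0.04,"rx":0,"ry":0,"rz":0,"jaw":0.02}
    - {"dx":0,"dy":0,"dz":0,"rx":0,"ry":0,"rz":0,"jaw":0.02}

```text
time: 10.85
eef_pos: [0.4177, -0.2241, 0.1458]
tcp_rot: [0.961, -0.276, 0.003, 0.002]
contact_force: [0.2, -0.9, -0.7]
opening: 0.32
```

Run:
```python
from h import *
snap('side','s5',(180,130,400,295),3.5);snap('top','t5',(200,165,440,285),3.3)
s=ctrl.get_state();print(s['eef_pos'],s['tcp_rot'],s['opening'],s['qpos'])
```

```text
[ 0.41562465 -0.22239139  0.14191119] [ 9.61236743e-01 -2.75724267e-01 -2.14352406e-04 -8.30620958e-05] 0.3176953840847694 [-7.07021528e-01 -3.78429410e-02  2.15857896e+00 -3.12475763e-05
  1.02131562e+00  1.42247733e+00]
```

View pics/s5.png

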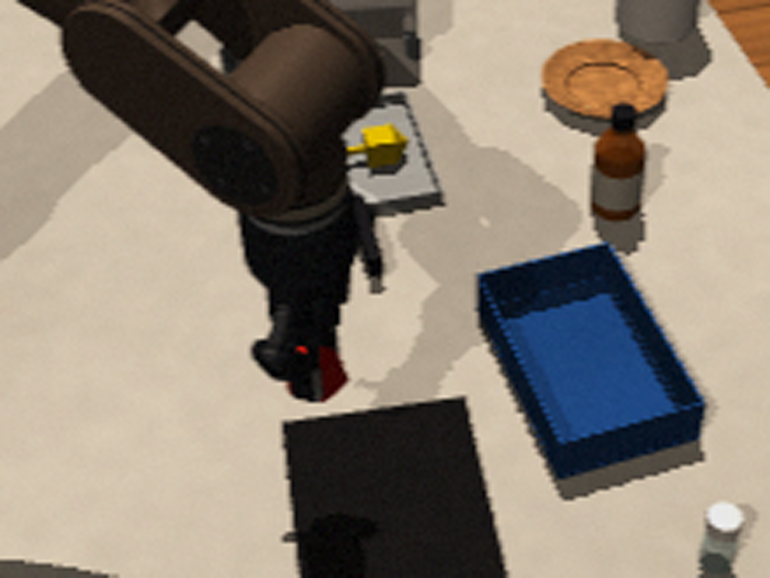

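View pics/t5.png

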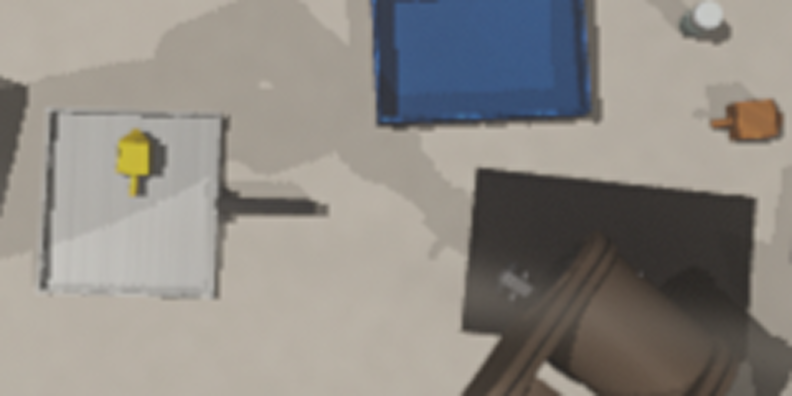

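>>> drive_tool:
  deltas:
    - {"dx":0.013,"dy":0.0355,"dz":0,"rx":0,"ry":0,"rz":3.2,"jaw":0.02}
    - {"dx":0.013,"dy":0.0355,"dz":0,"rx":0,"ry":0,"rz":3.2,"jaw":0.02}
    - {"dx":0.013,"dy":0.0355,"dz":0,"rx":0,"ry":0,"rz":3.2,"jaw":0.02}
    - {"dx":0.013,"dy":0.0355,"dz":0,"rx":0,"ry":0,"rz":3.2,"jaw":0.02}
    - {"dx":0,"dy":0.0355,"dz":0,"rx":0,"ry":0,"rz":3.2,"jaw":0.02}
    - {"dx":0,"dy":0.0355,"dz":0,"rx":0,"ry":0,"rz":3.2,"jaw":0.02}
    - {"dx":0,"dy":0.0355,"dz":0,"rx":0,"ry":0,"rz":3.2,"jaw":0.02}
    - {"dx":0,"dy":0.0355,"dz":0,"rx":0,"ry":0,"rz":3.2,"jaw":0.02}
    - {"dx":0,"dy":0.0355,"dz":0,"rx":0,"ry":0,"rz":3.2,"jaw":0.02}
    - {"dx":0,"dy":0.0355,"dz":0,"rx":0,"ry":0,"rz":3.2,"jaw":0.02}
    - {"dx":0,"dy":0,"dz":0,"rx":0,"ry":0,"rz":0,"jaw":0.02}
    - {"dx":0,"dy":0,"dz":0,"rx":0,"ry":0,"rz":0,"jaw":0.02}

```text
time: 12.45
eef_pos: [0.467, 0.132, 0.1407]
tcp_rot: [1.0, -0.0, -0.002, 0.0]
contact_force: [-0.3, -0.0, -0.1]
opening: 0.317
```

Run:
```python
from h import *
snap('side','s6',(180,80,400,245),3.5)
s=ctrl.get_state();print(s['eef_pos'],s['tcp_rot'],s['opening'],s['qpos'])
```

```text
[0.46734676 0.1316399  0.14110915] [ 9.99999129e-01 -4.99569658e-04 -1.19676986e-03  2.45986495e-04] 0.3175766299723965 [ 6.53800997e-02 -2.45171190e-03  2.12553290e+00 -3.90963750e-04
  1.02093223e+00  1.63738028e+00]
```

View pics/s6.png

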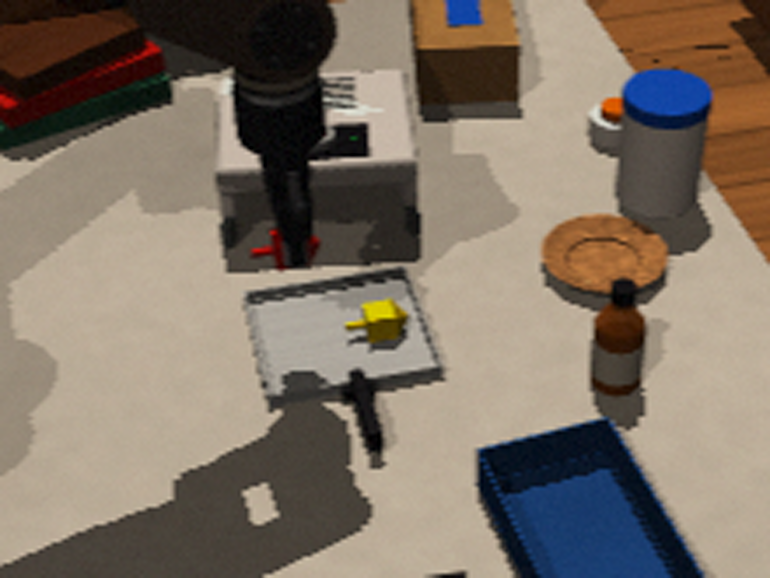

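>>> drive_tool:
  deltas:
    - {"dx":0,"dy":0,"dz":-0.04,"rx":0,"ry":0,"rz":0,"jaw":0.02}
    - {"dx":0,"dy":0,"dz":-0.035,"rx":0,"ry":0,"rz":0,"jaw":0.02}
    - {"dx":0,"dy":0,"dz":-0.022,"rx":0,"ry":0,"rz":0,"jaw":0.02}
    - {"dx":0,"dy":0,"dz":-0.011,"rx":0,"ry":0,"rz":0,"jaw":0.02}
    - {"dx":0,"dy":0,"dz":0,"rx":0,"ry":0,"rz":0,"jaw":0.02}
    - {"dx":0,"dy":0,"dz":0,"rx":0,"ry":0,"rz":0,"jaw":0.02}
    - {"dx":0,"dy":0,"dz":0,"rx":0,"ry":0,"rz":0,"jaw":0.055}
    - {"dx":0,"dy":0,"dz":0,"rx":0,"ry":0,"rz":0,"jaw":0.055}
    - {"dx":0,"dy":0,"dz":0,"rx":0,"ry":0,"rz":0,"jaw":0.055}
    - {"dx":0,"dy":0,"dz":0.03,"rx":0,"ry":0,"rz":0,"jaw":0.055}
    - {"dx":0,"dy":0,"dz":0.04,"rx":0,"ry":0,"rz":0,"jaw":0.055}
    - {"dx":0,"dy":0,"dz":0.04,"rx":0,"ry":0,"rz":0,"jaw":0.055}

```text
time: 14.0
eef_pos: [0.4677, 0.1324, 0.1453]
tcp_rot: [1.0, 0.0, -0.0, 0.0]
contact_force: [0.2, -0.5, -0.1]
opening: 0.644
```

>>> drive_tool:
  deltas:
    - {"dx":0.004,"dy":-0.015,"dz":0,"rx":0,"ry":0,"rz":10,"jaw":0.05}
    - {"dx":0.004,"dy":-0.015,"dz":0,"rx":0,"ry":0,"rz":10,"jaw":0.05}
    - {"dx":0.004,"dy":-0.015,"dz":0,"rx":0,"ry":0,"rz":10,"jaw":0.05}
    - {"dx":0.004,"dy":-0.015,"dz":0,"rx":0,"ry":0,"rz":10,"jaw":0.05}
    - {"dx":0.004,"dy":-0.015,"dz":0,"rx":0,"ry":0,"rz":10,"jaw":0.05}
    - {"dx":0.004,"dy":-0.015,"dz":0,"rx":0,"ry":0,"rz":10,"jaw":0.05}
    - {"dx":0.004,"dy":-0.015,"dz":0,"rx":0,"ry":0,"rz":10,"jaw":0.05}
    - {"dx":0.004,"dy":-0.015,"dz":0,"rx":0,"ry":0,"rz":10,"jaw":0.05}
    - {"dx":0.004,"dy":-0.017,"dz":0,"rx":0,"ry":0,"rz":10,"jaw":0.05}
    - {"dx":0,"dy":0,"dz":0,"rx":0,"ry":0,"rz":0,"jaw":0.05}
    - {"dx":0,"dy":0,"dz":0,"rx":0,"ry":0,"rz":0,"jaw":0.05}

```text
time: 15.38
eef_pos: [0.5038, -0.0042, 0.1442]
tcp_rot: [0.708, 0.706, -0.0, -0.0]
contact_force: [-0.5, 0.9, 0.5]
opening: 0.585
```

Run:
```python
from h import *
snap('side','s7',(180,80,400,245),3.5);snap('top','t7',(90,165,310,275),3.5)
s=ctrl.get_state();print(s['eef_pos'],s['tcp_rot'],s['opening'],s['qpos'])
```

```text
[ 0.50376024 -0.00401741  0.14420482] [ 7.07454949e-01  7.06758416e-01 -2.82608962e-05 -1.90407955e-04] 0.5822263988071612 [-2.09698609e-01  3.35234381e-02  2.08255756e+00  1.87199526e-04
  1.02586179e+00 -2.08810628e-01]
```

View pics/s7.png

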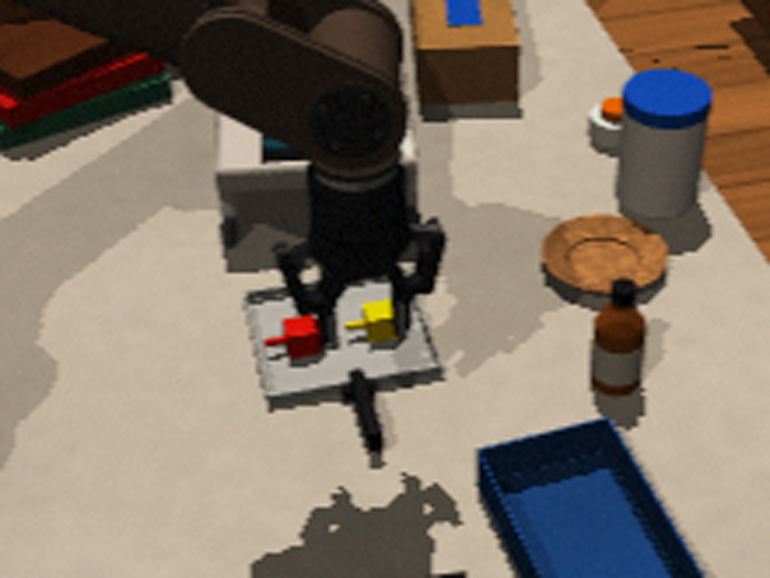

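View pics/t7.png

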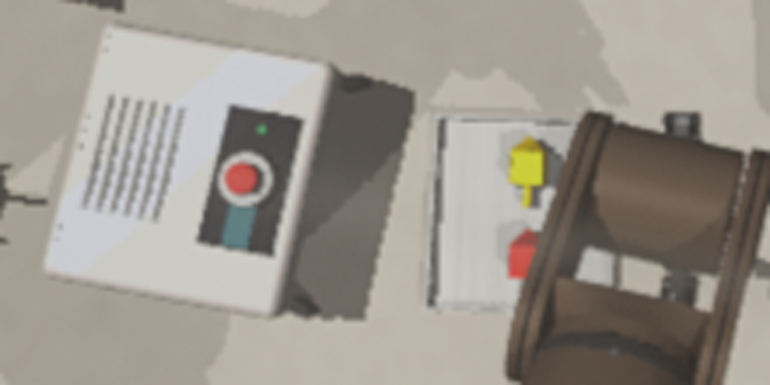

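Both dreidels lie in the tray: yellow at (527,165), red at (523,255) in the top crop. The gripper is over the handle, so next I grip it a little farther out.

>>> drive_tool:
  deltas:
    - {"dx":0,"dy":-0.005,"dz":-0.04,"rx":0,"ry":0,"rz":0,"jaw":0.05}
    - {"dx":0,"dy":-0.004,"dz":-0.035,"rx":0,"ry":0,"rz":0,"jaw":0.05}
    - {"dx":0,"dy":0,"dz":-0.025,"rx":0,"ry":0,"rz":0,"jaw":0.05}
    - {"dx":0,"dy":0,"dz":-0.015,"rx":0,"ry":0,"rz":0,"jaw":0.05}
    - {"dx":0,"dy":0,"dz":0,"rx":0,"ry":0,"rz":0,"jaw":0.05}
    - {"dx":0,"dy":0,"dz":0,"rx":0,"ry":0,"rz":0,"jaw":0.03}
    - {"dx":0,"dy":0,"dz":0,"rx":0,"ry":0,"rz":0,"jaw":0.005}
    - {"dx":0,"dy":0,"dz":0,"rx":0,"ry":0,"rz":0,"jaw":0.005}
    - {"dx":0,"dy":0,"dz":0,"rx":0,"ry":0,"rz":0,"jaw":0.005}
    - {"dx":0,"dy":0,"dz":0,"rx":0,"ry":0,"rz":0,"jaw":0.005}
    - {"dx":0,"dy":0,"dz":0,"rx":0,"ry":0,"rz":0,"jaw":0.005}
  squeeze: 50

```text
time: 16.85
eef_pos: [0.5049, -0.0138, 0.0303]
tcp_rot: [0.707, 0.707, 0.001, 0.001]
contact_force: [-0.3, -0.8, 6.8]
opening: 0.154
```

Run:
```python
from h import *
snap('side','s8',(180,80,400,245),3.5);snap('top','t8',(90,165,310,275),3.5)
s=ctrl.get_state();print(s['eef_pos'],s['tcp_rot'],s['opening'],s['contact_force'])
```

```text
[ 0.50494463 -0.01384739  0.03033675] [7.07327419e-01 7.06885433e-01 6.22223565e-04 7.21131498e-04] 0.15379891614930427 [ 0.08945418 -0.10869942  6.67517631]
```

View pics/s8.png

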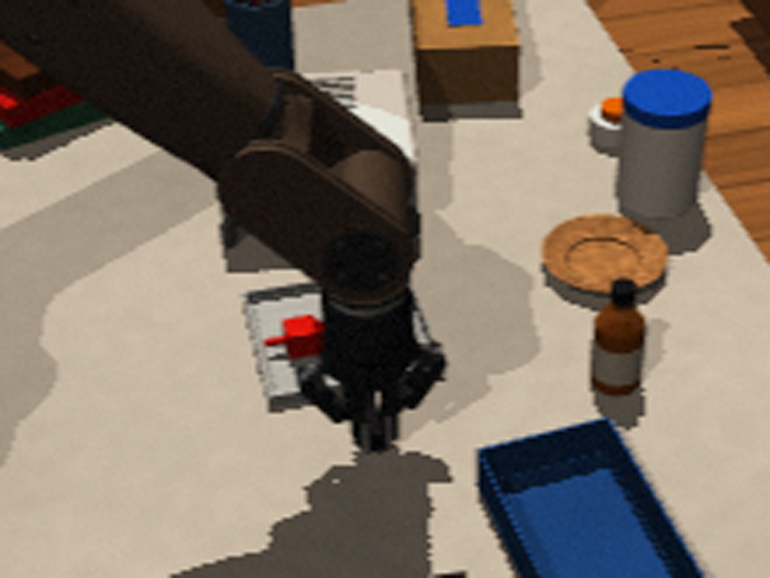

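View pics/t8.png

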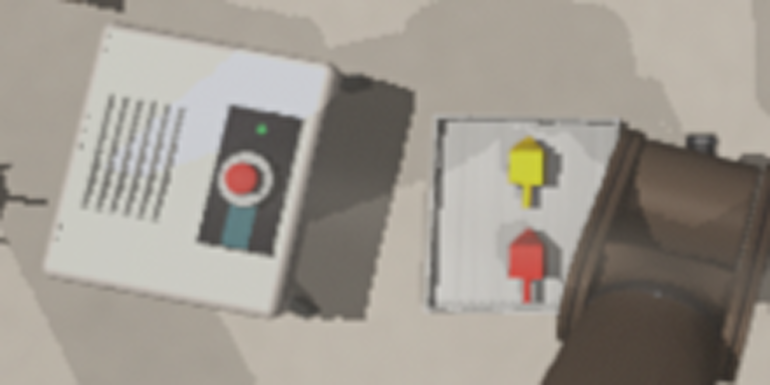

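>>> drive_tool:
  deltas:
    - {"dx":-0.0048,"dy":0.0007,"dz":0.001,"rx":0,"ry":0,"rz":-1.15,"jaw":0.005}
    - {"dx":-0.0048,"dy":0.0007,"dz":0,"rx":0,"ry":0,"rz":-1.15,"jaw":0.005}
    - {"dx":-0.0048,"dy":0.0007,"dz":0,"rx":0,"ry":0,"rz":-1.15,"jaw":0.005}
    - {"dx":-0.0048,"dy":0.0007,"dz":0,"rx":0,"ry":0,"rz":-1.15,"jaw":0.005}
    - {"dx":-0.0048,"dy":0.0007,"dz":0,"rx":0,"ry":0,"rz":-1.15,"jaw":0.005}
    - {"dx":-0.0048,"dy":0.0007,"dz":0,"rx":0,"ry":0,"rz":-1.15,"jaw":0.005}
    - {"dx":-0.0048,"dy":0.0007,"dz":0,"rx":0,"ry":0,"rz":-1.15,"jaw":0.005}
    - {"dx":-0.0048,"dy":0.0007,"dz":0,"rx":0,"ry":0,"rz":-1.15,"jaw":0.005}
    - {"dx":0,"dy":0,"dz":0,"rx":0,"ry":0,"rz":0,"jaw":0.005}
    - {"dx":0,"dy":0,"dz":0,"rx":0,"ry":0,"rz":0,"jaw":0.005}

```text
time: 18.2
eef_pos: [0.4653, -0.008, 0.0304]
tcp_rot: [0.762, 0.648, -0.0, -0.0]
contact_force: [1.2, -1.7, 5.1]
opening: 0.151
```

Run:
```python
from h import *
snap('top','t9',(90,165,290,275),4)
s=ctrl.get_state();print(s['eef_pos'],s['tcp_rot'],s['opening'],s['contact_force'])
```

```text
[ 0.4652611  -0.00797354  0.03032339] [ 7.61662389e-01  6.47973757e-01 -3.48179651e-04 -5.42388221e-04] 0.15440329095069946 [ 1.51488169 -0.22010681  6.88498847]
```

View pics/t9.png

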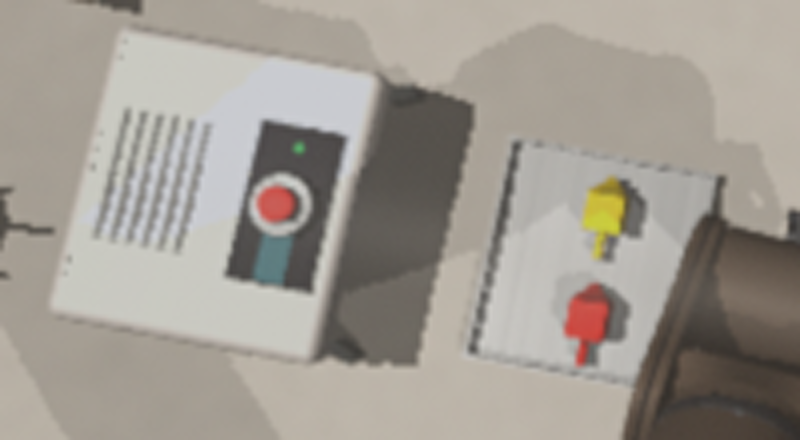

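```bash
cat >> h.py <<'E'
L0=np.array([.534,.3826]); 
def lampf(P,yaw=80.2):
    a=np.radians(yaw);d=np.array([np.cos(a),np.sin(a)]);n=np.array([-d[1],d[0]])
    P=np.atleast_2d(P)[:,:2]-L0;return np.c_[P@d,P@n]
def W(pts,o,s,z,cam='top'): return np.array([px2w(cam,o[0]+(u+.5)/s-.5,o[1]+(v+.5)/s-.5,z) for u,v in pts])
E
python3 - <<'E'
from h import *
o=(90,165);s=4
T=W([(518,142),(472,352),(722,178)],o,s,.014)
print('tray',lampf(T).round(4).tolist())
d=T[0]-T[1];print('yaw',np.degrees(np.arctan2(d[1],d[0]))+90-0, 'side', np.degrees(np.arctan2(*(T[0]-T[2])[[1,0]])))
Lp=W([(122,29),(382,70),(315,362),(50,314)],o,s,.095);print('lamp',lampf(Lp).round(4).tolist())
d=Lp[0]-Lp[3]+Lp[1]-Lp[2];print(np.degrees(np.arctan2(d[1],d[0]))+90)
print('btn',lampf(W([(276,204)],o,s,.117)), 'lips',lampf(W([(402,95),(348,345)],o,s,.02)))
E
```

```text
tray [[-0.1736, -0.0775], [-0.1739, 0.0793], [-0.3271, -0.0795]]
yaw 80.2987131786006 side 80.94783600997303
lamp [[0.0887, -0.098], [-0.0912, -0.1038], [-0.092, 0.0983], [0.0879, 0.0995]]
80.41928968518931
btn [[-0.05044594 -0.00057831]] lips [[-0.08404218 -0.09524992]
 [-0.08676876  0.09023091]]
```

>>> drive_tool:
  deltas:
    - {"dx":0.0037,"dy":0.0097,"dz":0,"rx":0,"ry":0,"rz":0,"jaw":0.005}
    - {"dx":0.0017,"dy":0.0099,"dz":0,"rx":0,"ry":0,"rz":0,"jaw":0.005}
    - {"dx":0.0017,"dy":0.0099,"dz":0,"rx":0,"ry":0,"rz":0,"jaw":0.005}
    - {"dx":0.0017,"dy":0.0099,"dz":0,"rx":0,"ry":0,"rz":0,"jaw":0.005}
    - {"dx":0.0017,"dy":0.0099,"dz":0,"rx":0,"ry":0,"rz":0,"jaw":0.005}
    - {"dx":0.0017,"dy":0.0099,"dz":0,"rx":0,"ry":0,"rz":0,"jaw":0.005}
    - {"dx":0.0017,"dy":0.0099,"dz":0,"rx":0,"ry":0,"rz":0,"jaw":0.005}
    - {"dx":0.0017,"dy":0.0099,"dz":0,"rx":0,"ry":0,"rz":0,"jaw":0.005}
    - {"dx":0.0017,"dy":0.0099,"dz":0,"rx":0,"ry":0,"rz":0,"jaw":0.005}
    - {"dx":0.0017,"dy":0.0099,"dz":0,"rx":0,"ry":0,"rz":0,"jaw":0.005}
    - {"dx":0,"dy":0,"dz":0,"rx":0,"ry":0,"rz":0,"jaw":0.005}

```text
time: 19.62
eef_pos: [0.4842, 0.0904, 0.0304]
tcp_rot: [0.761, 0.649, -0.001, 0.0]
contact_force: [0.7, -2.4, 6.9]
opening: 0.153
```

Run:
```python
from h import *
snap('top','t10',(90,165,290,275),4);snap('side','s10',(200,80,360,200),5)
s=ctrl.get_state();print(s['eef_pos'],s['tcp_rot'],s['opening'],s['contact_force'])
```

```text
[0.48415869 0.09042105 0.03039567] [ 7.60777933e-01  6.49011254e-01 -1.14524643e-03 -1.34914892e-04] 0.1520375361938739 [ 0.62685451 -2.03857167  6.55128964]
```

View pics/t10.png

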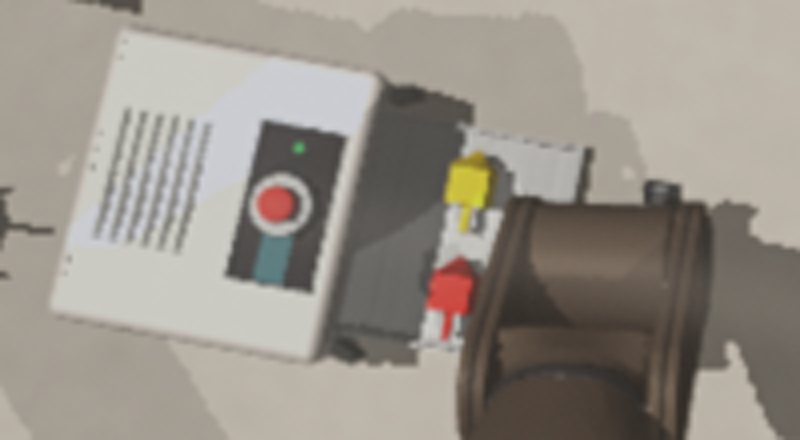

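View pics/s10.png

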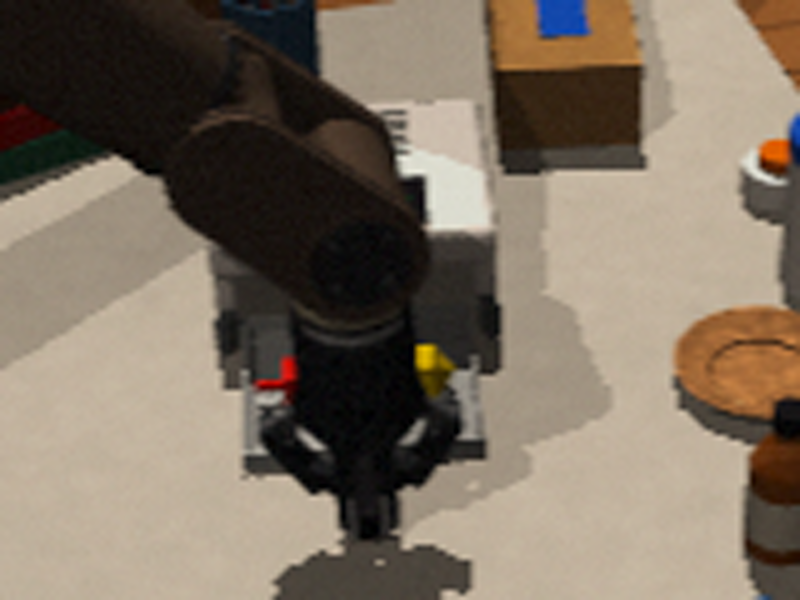

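>>> drive_tool:
  deltas:
    - {"dx":0.0017,"dy":0.0099,"dz":0,"rx":0,"ry":0,"rz":0,"jaw":0.005}
    - {"dx":0.0017,"dy":0.0099,"dz":0,"rx":0,"ry":0,"rz":0,"jaw":0.005}
    - {"dx":0.0017,"dy":0.0099,"dz":0,"rx":0,"ry":0,"rz":0,"jaw":0.005}
    - {"dx":0.0017,"dy":0.0099,"dz":0,"rx":0,"ry":0,"rz":0,"jaw":0.005}
    - {"dx":0.0017,"dy":0.0099,"dz":0,"rx":0,"ry":0,"rz":0,"jaw":0.005}
    - {"dx":0.0017,"dy":0.0099,"dz":0,"rx":0,"ry":0,"rz":0,"jaw":0.005}
    - {"dx":0.0017,"dy":0.0099,"dz":0,"rx":0,"ry":0,"rz":0,"jaw":0.005}
    - {"dx":0.0017,"dy":0.0099,"dz":0,"rx":0,"ry":0,"rz":0,"jaw":0.005}
    - {"dx":0.0017,"dy":0.0099,"dz":0,"rx":0,"ry":0,"rz":0,"jaw":0.005}
    - {"dx":0.0017,"dy":0.0099,"dz":0,"rx":0,"ry":0,"rz":0,"jaw":0.005}
    - {"dx":0,"dy":0,"dz":0,"rx":0,"ry":0,"rz":0,"jaw":0.005}

```text
time: 21.1
eef_pos: [0.5011, 0.1891, 0.0304]
tcp_rot: [0.761, 0.649, -0.002, 0.0]
contact_force: [0.6, -2.7, 8.1]
opening: 0.152
```

Run:
```python
from h import *
snap('top','t11',(90,165,290,275),4);snap('side','s11',(200,80,360,200),5)
s=ctrl.get_state();print(s['eef_pos'],s['tcp_rot'],s['opening'],s['contact_force'],lampf(s['eef_pos']))
```

```text
[0.50109327 0.18907159 0.03043017] [ 7.60754376e-01  6.49038048e-01 -1.54277583e-03  1.07869250e-04] 0.15407765091562278 [-0.12053448 -4.07844028  8.30717972] [[-0.19630547 -0.00051382]]
```

View pics/t11.png

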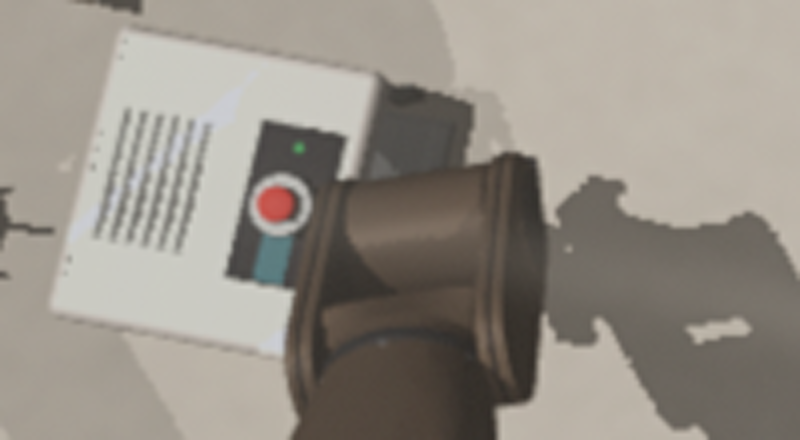

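View pics/s11.png

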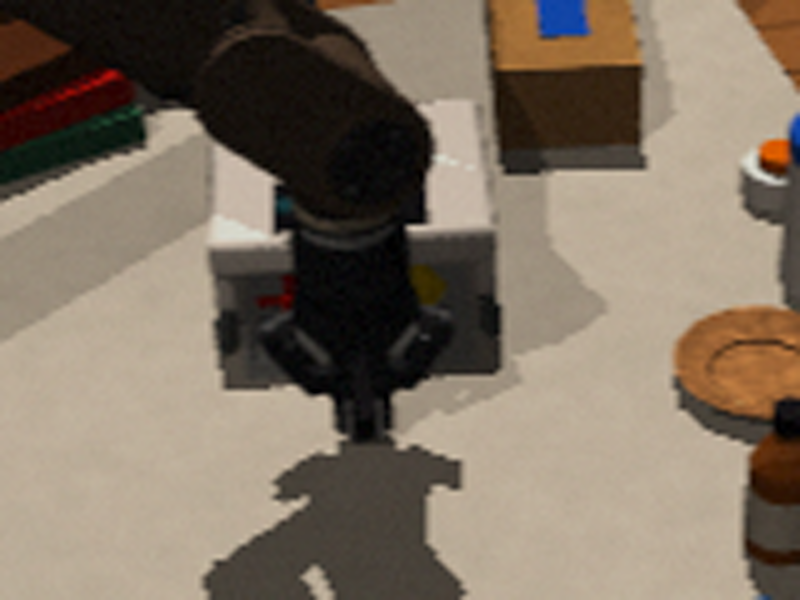

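>>> drive_tool:
  deltas:
    - {"dx":0.0017,"dy":0.0099,"dz":0,"rx":0,"ry":0,"rz":0,"jaw":0.005}
    - {"dx":0.0017,"dy":0.0099,"dz":0,"rx":0,"ry":0,"rz":0,"jaw":0.005}
    - {"dx":0.0017,"dy":0.0099,"dz":0,"rx":0,"ry":0,"rz":0,"jaw":0.005}
    - {"dx":0.001,"dy":0.006,"dz":0,"rx":0,"ry":0,"rz":0,"jaw":0.005}
    - {"dx":0.0007,"dy":0.004,"dz":0,"rx":0,"ry":0,"rz":0,"jaw":0.005}
    - {"dx":0.0003,"dy":0.002,"dz":0,"rx":0,"ry":0,"rz":0,"jaw":0.005}
    - {"dx":0,"dy":0,"dz":0,"rx":0,"ry":0,"rz":0,"jaw":0.005}
    - {"dx":0,"dy":0,"dz":0,"rx":0,"ry":0,"rz":0,"jaw":0.005}

```text
time: 22.2
eef_pos: [0.5078, 0.2286, 0.0305]
tcp_rot: [0.76, 0.649, -0.004, 0.001]
contact_force: [-1.4, -11.3, 12.2]
opening: 0.149
```

>>> drive_tool:
  deltas:
    - {"dx":0.0003,"dy":0.002,"dz":0,"rx":0,"ry":0,"rz":0,"jaw":0.005}
    - {"dx":0.0003,"dy":0.002,"dz":0,"rx":0,"ry":0,"rz":0,"jaw":0.005}
    - {"dx":0,"dy":0,"dz":0,"rx":0,"ry":0,"rz":0,"jaw":0.005}
    - {"dx":0,"dy":0,"dz":0,"rx":0,"ry":0,"rz":0,"jaw":0.005}

```text
time: 22.7
eef_pos: [0.5077, 0.229, 0.0304]
tcp_rot: [0.76, 0.65, -0.008, 0.003]
contact_force: [-3.6, -24.4, 16.3]
opening: 0.155
```

Run:
```python
from h import *
snap('top','t12',(90,165,290,275),4);snap('side','s12',(200,80,360,200),5)
s=ctrl.get_state();print(s['eef_pos'],s['tcp_rot'],s['opening'],s['contact_force'],lampf(s['eef_pos']))
```

```text
[0.50769396 0.22898017 0.03041584] [ 0.75968526  0.65023674 -0.00796095  0.00266538] 0.15447703116506356 [ -4.17360664 -24.15023289  16.28340039] [[-0.15585573 -0.00022538]]
```

View pics/s12.png

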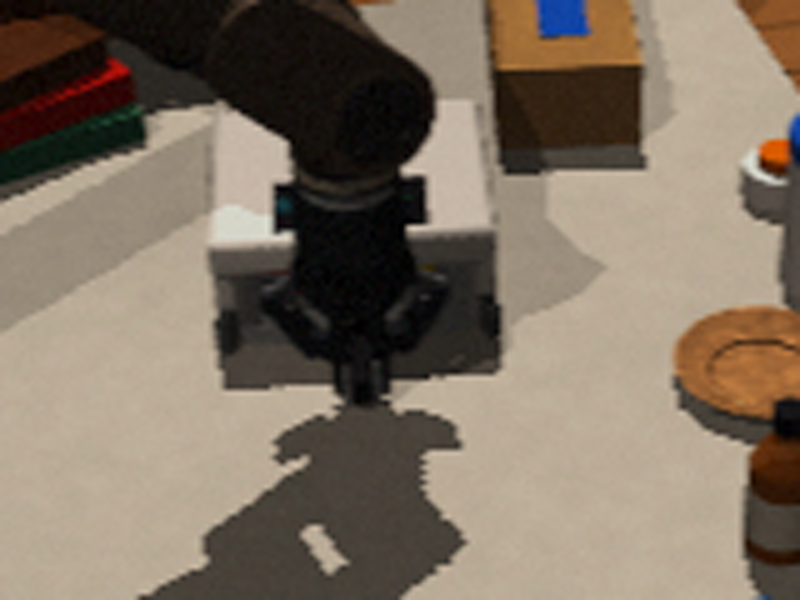

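View pics/t12.png

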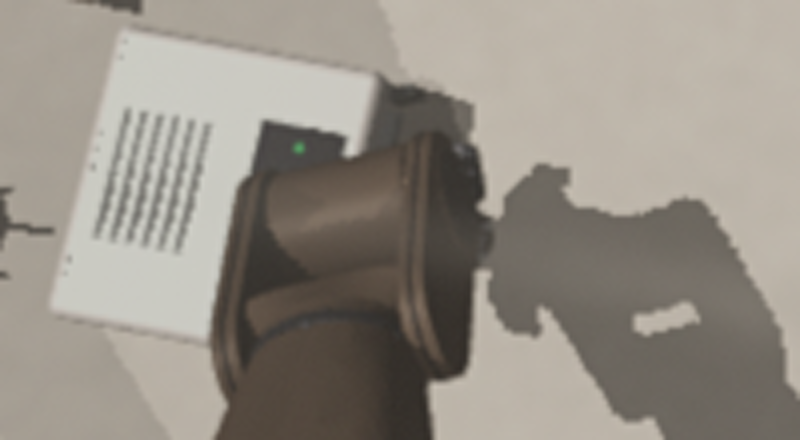

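>>> drive_tool:
  deltas:
    - {"dx":-0.0005,"dy":-0.003,"dz":0,"rx":0,"ry":0,"rz":0,"jaw":0.005}
    - {"dx":0,"dy":0,"dz":0,"rx":0,"ry":0,"rz":0,"jaw":0.035}
    - {"dx":0,"dy":0,"dz":0,"rx":0,"ry":0,"rz":0,"jaw":0.035}
    - {"dx":0,"dy":0,"dz":0,"rx":0,"ry":0,"rz":0,"jaw":0.035}
    - {"dx":0,"dy":0,"dz":0.02,"rx":0,"ry":0,"rz":0,"jaw":0.035}
    - {"dx":0,"dy":0,"dz":0.04,"rx":0,"ry":0,"rz":0,"jaw":0.035}
    - {"dx":0,"dy":0,"dz":0.04,"rx":0,"ry":0,"rz":0,"jaw":0.035}
    - {"dx":0,"dy":0,"dz":0.04,"rx":0,"ry":0,"rz":0,"jaw":0.035}
    - {"dx":0,"dy":0,"dz":0.03,"rx":0,"ry":0,"rz":0,"jaw":0.0}
    - {"dx":0,"dy":0,"dz":0,"rx":0,"ry":0,"rz":0,"jaw":0.0}
    - {"dx":0,"dy":0,"dz":0,"rx":0,"ry":0,"rz":0,"jaw":0.0}
    - {"dx":0,"dy":0,"dz":0,"rx":0,"ry":0,"rz":0,"jaw":0.0}

```text
time: 24.3
eef_pos: [0.5078, 0.2323, 0.1986]
tcp_rot: [0.762, 0.648, -0.002, -0.001]
contact_force: [0.4, 0.1, -0.1]
opening: 0.002
```

Run:
```python
from h import *
snap('top','t13',(90,165,290,275),4);snap('side','s13',(200,80,360,200),5)
s=ctrl.get_state();print(s['eef_pos'],s['tcp_rot'],s['opening'],s['contact_force'],lampf(s['eef_pos']))
for X in(-.005,-.012):
  a=np.radians(80.2);d=np.array([np.cos(a),np.sin(a)]);
  for q,z in((-.166,.03),(-.078,.014)):
    p=L0+(X+q)*d
    print(X,q,'side crop',(w2px('side',[*p,z])-[200,80])*5+2, 'top crop',(w2px('top',[*p,z])-[90,165])*4+1.5)
```

```text
[0.50806697 0.23224445 0.19875041] [ 7.61569909e-01  6.48081106e-01 -1.31531862e-03 -6.51200069e-04] -0.002090407093253197 [ 1.44016073 -0.20220949 -0.4623083 ] [[-1.52575591e-01 -3.73346181e-05]]
-0.005 -0.166 side crop [361.78576217 382.29965618] top crop [486.49270988 243.3860771 ]
-0.005 -0.078 side crop [359.84481138 324.82345092] top crop [373.89601073 221.88084491]
-0.012 -0.166 side crop [362.0725681  388.58089137] top crop [496.00495819 245.18453246]
-0.012 -0.078 side crop [360.11039138 330.58824344] top crop [383.285157   223.65604177]
```

View pics/s13.png

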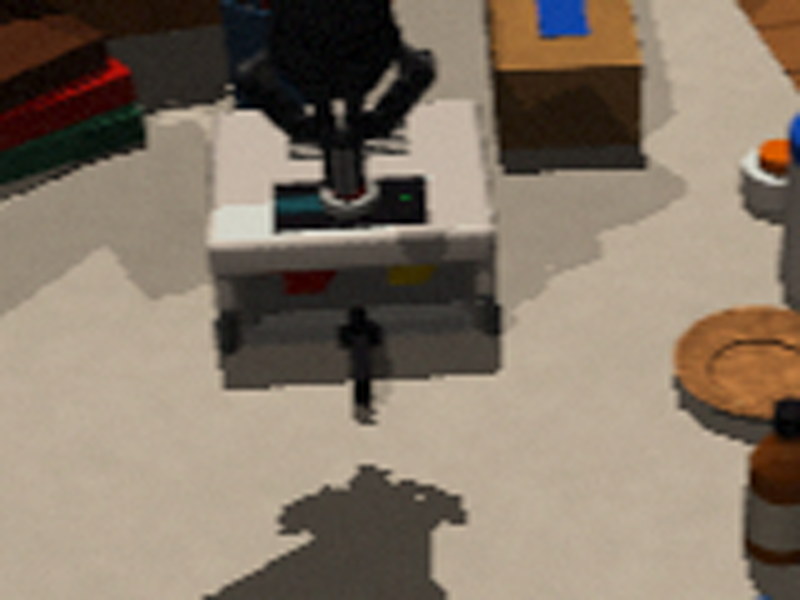

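View pics/t13.png

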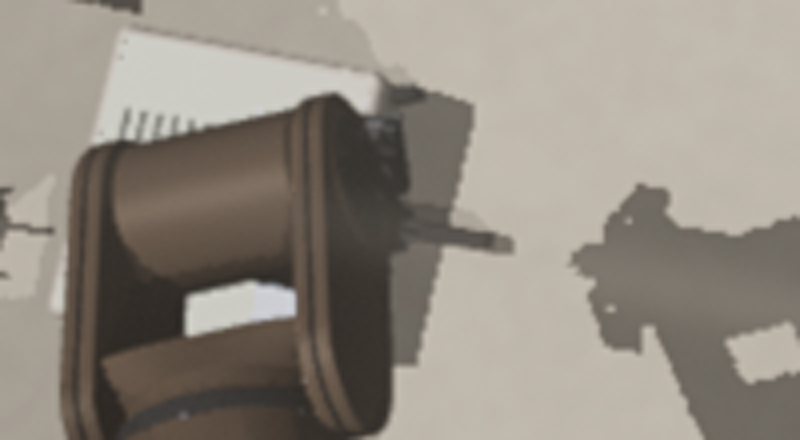

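Run:
```python
from h import *
snap('top','t14',(180,200,230,240),14);snap('side','s14',(240,125,305,170),12)
a=np.radians(80.2);d=np.array([np.cos(a),np.sin(a)])
for X in(-.005,-.020):
  for q,z in((-.166,.03),(-.166,.008),(-.078,.014),(-.078,.0)):
    p=L0+(X+q)*d
    print(X,q,z,'side crop',((w2px('side',[*p,z])-[240,125])*12+5.5).round(), 'top crop',((w2px('top',[*p,z])-[180,200])*14+6.5).round())
im=cv2.imread('pics/t0.png');cv2.imwrite('pics/t0h.png',cv2.resize(im[210:245,255:305],None,fx=14,fy=14,interpolation=cv2.INTER_CUBIC))
print(w2px('top',[.5054,.133-.166,.03]),w2px('top',[.5054,.133-.166,.008]))
```

```text
-0.005 -0.166 0.03 side crop [389. 378.] top crop [444. 363.]
-0.005 -0.166 0.008 side crop [394. 437.] top crop [470. 367.]
-0.005 -0.078 0.014 side crop [384. 240.] top crop [ 50. 288.]
-0.005 -0.078 0.0 side crop [387. 277.] top crop [ 71. 291.]
-0.02 -0.166 0.03 side crop [390. 411.] top crop [515. 377.]
-0.02 -0.166 0.008 side crop [396. 470.] top crop [539. 380.]
-0.02 -0.078 0.014 side crop [386. 270.] top crop [120. 301.]
-0.02 -0.078 0.0 side crop [389. 307.] top crop [141. 304.]
[296.51388203 226.64515442] [296.61924775 226.89060578]
```

View pics/s14.png

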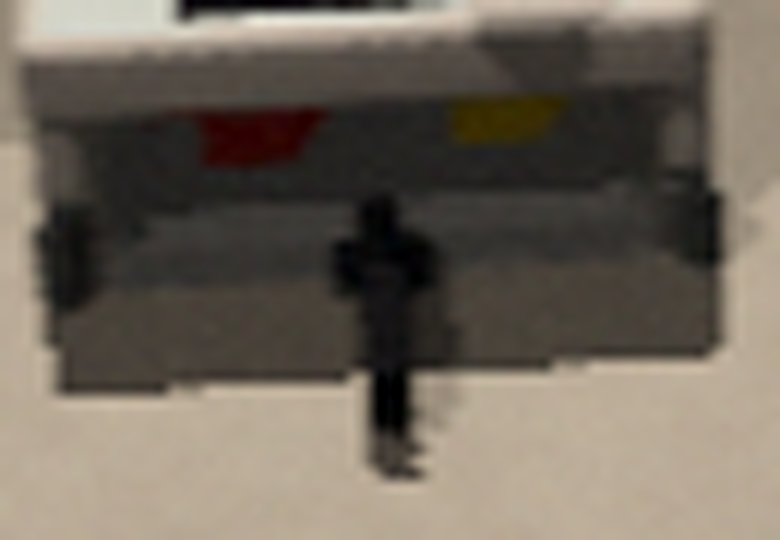

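View pics/t14.png

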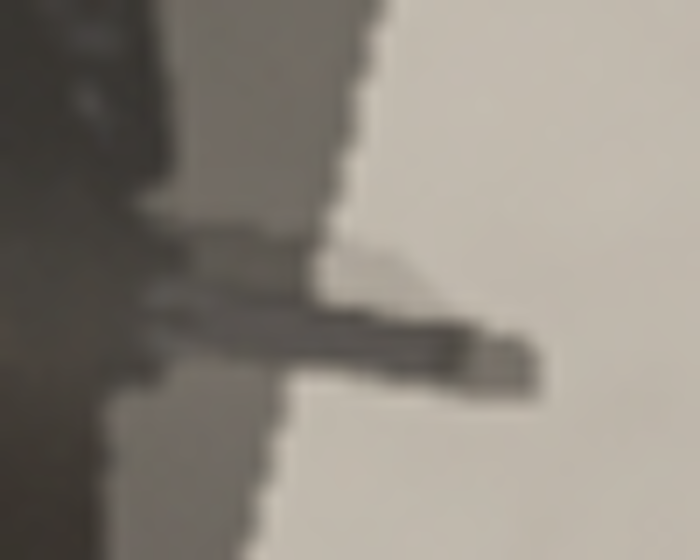

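View pics/t0h.png

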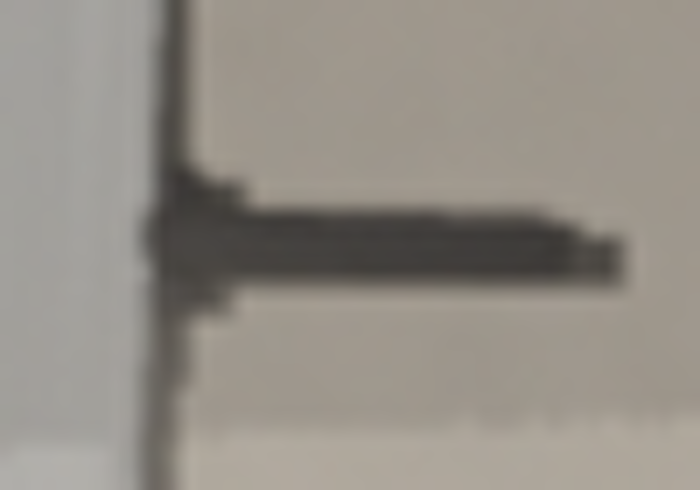

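The front rim's lower edge at about (384,275) in the side crop matches the fully-home prediction (277). In the top crop the black bar end at x=460 is 3 mm short of its prediction. The push ended on a hard stop, so I take the tray as home and go to the button.

>>> drive_tool:
  deltas:
    - {"dx":0.0035,"dy":0.02,"dz":0,"rx":0,"ry":0,"rz":0,"jaw":0.0}
    - {"dx":0.0035,"dy":0.02,"dz":0,"rx":0,"ry":0,"rz":0,"jaw":0.0}
    - {"dx":0.0035,"dy":0.02,"dz":0,"rx":0,"ry":0,"rz":0,"jaw":0.0}
    - {"dx":0.0035,"dy":0.02,"dz":0,"rx":0,"ry":0,"rz":0,"jaw":0.0}
    - {"dx":0.0035,"dy":0.021,"dz":0,"rx":0,"ry":0,"rz":0,"jaw":0.0}
    - {"dx":0,"dy":0,"dz":-0.025,"rx":0,"ry":0,"rz":0,"jaw":0.0}
    - {"dx":0,"dy":0,"dz":-0.02,"rx":0,"ry":0,"rz":0,"jaw":0.0}
    - {"dx":0,"dy":0,"dz":0,"rx":0,"ry":0,"rz":0,"jaw":0.0}
    - {"dx":0,"dy":0,"dz":0,"rx":0,"ry":0,"rz":0,"jaw":0.0}

```text
time: 25.62
eef_pos: [0.5267, 0.3335, 0.1557]
tcp_rot: [0.762, 0.648, 0.0, 0.0]
contact_force: [-0.6, -0.5, 0.0]
opening: -0.001
```

Run:
```python
from h import *
snap('top','t15',(90,165,290,275),4);snap('side','s15',(225,90,325,165),8)
s=ctrl.get_state();print(s['eef_pos'],s['tcp_rot'],s['opening'],s['contact_force'],lampf(s['eef_pos']))
```

```text
[0.52703106 0.33362913 0.1565423 ] [7.61673789e-01 6.47959866e-01 9.84627276e-04 2.86008474e-04] -0.0006706161628781509 [-0.09654433  0.22115436  0.19812426] [[-0.04944246 -0.00146806]]
```

View pics/s15.png

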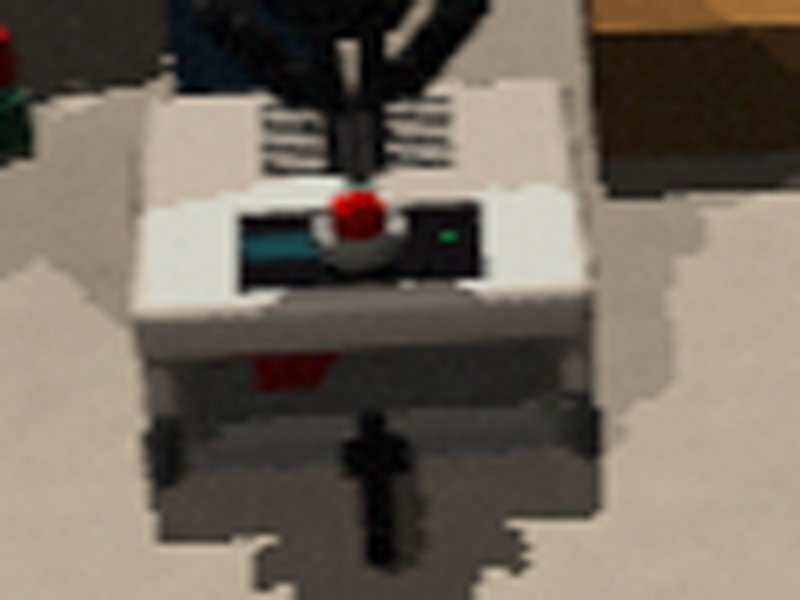

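View pics/t15.png

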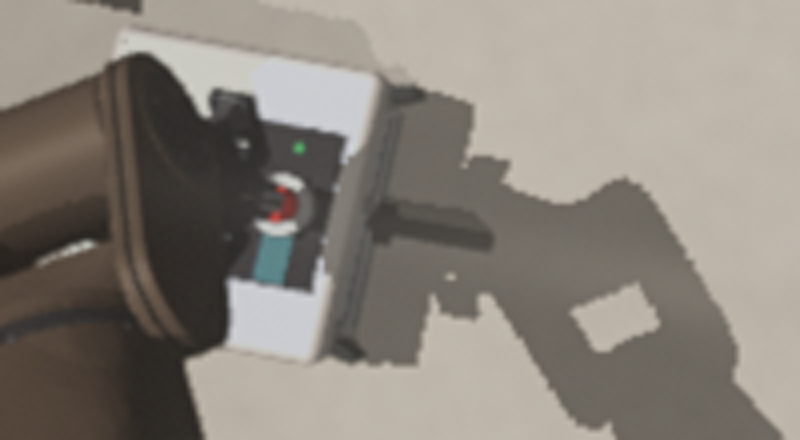

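Run:
```python
from h import *
im=viewer.read_camera('side')[:,:,::-1].copy()
c=im[125:155,240:305];c=np.clip(255*(c/255.)**.4,0,255).astype(np.uint8)
cv2.imwrite('pics/s16.png',cv2.resize(c,None,fx=12,fy=12,interpolation=cv2.INTER_CUBIC))
im=cv2.imread('pics/s14.png');im=np.clip(255*(im/255.)**.4,0,255).astype(np.uint8);cv2.imwrite('pics/s14e.png',im[:360])
```

```text
(no output)
```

View pics/s16.png

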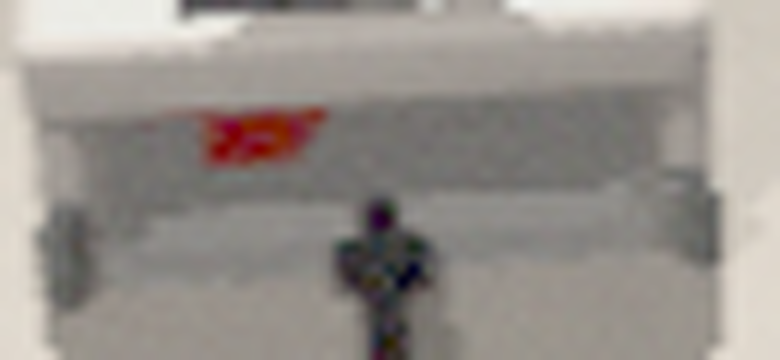

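View pics/s14e.png

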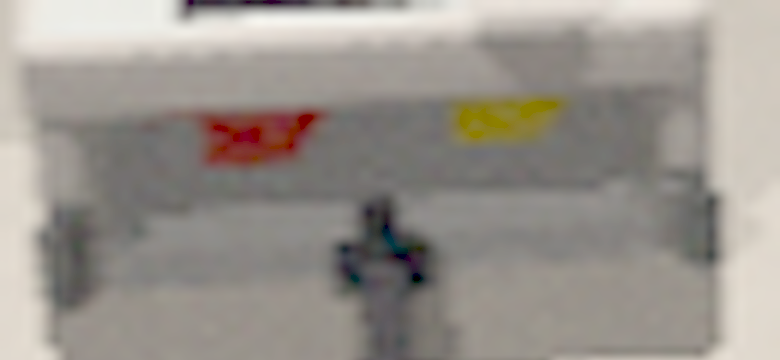

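The random knock seems to have pushed yellow deeper into the tray: its patch at (510,120) is gone, red is unchanged. I'll press and cure now, then check yellow when the tray comes out. If it had left the tray, I'll repeat the cycle.

>>> drive_tool:
  deltas:
    - {"dx":-0.001,"dy":0,"dz":-0.008,"rx":0,"ry":0,"rz":0,"jaw":0.0}
    - {"dx":0,"dy":0,"dz":-0.006,"rx":0,"ry":0,"rz":0,"jaw":0.0}
    - {"dx":0,"dy":0,"dz":-0.004,"rx":0,"ry":0,"rz":0,"jaw":0.0}
    - {"dx":0,"dy":0,"dz":-0.004,"rx":0,"ry":0,"rz":0,"jaw":0.0}
    - {"dx":0,"dy":0,"dz":0,"rx":0,"ry":0,"rz":0,"jaw":0.0}
    - {"dx":0,"dy":0,"dz":0,"rx":0,"ry":0,"rz":0,"jaw":0.0}

```text
time: 26.52
eef_pos: [0.5254, 0.3334, 0.136]
tcp_rot: [0.761, 0.648, -0.001, 0.0]
contact_force: [-5.5, -2.7, 11.8]
opening: -0.001
```

>>> drive_tool:
  deltas:
    - {"dx":0,"dy":0,"dz":-0.002,"rx":0,"ry":0,"rz":0,"jaw":0.0}
    - {"dx":0,"dy":0,"dz":0,"rx":0,"ry":0,"rz":0,"jaw":0.0}
    - {"dx":0,"dy":0,"dz":0,"rx":0,"ry":0,"rz":0,"jaw":0.0}
    - {"dx":0,"dy":0,"dz":0,"rx":0,"ry":0,"rz":0,"jaw":0.0}

```text
time: 27.02
eef_pos: [0.5254, 0.3335, 0.1358]
tcp_rot: [0.761, 0.648, -0.001, 0.0]
contact_force: [-8.8, -4.6, 18.4]
opening: -0.001
```

>>> drive_tool:
  deltas:
    - {"dx":0,"dy":0,"dz":0.02,"rx":0,"ry":0,"rz":0,"jaw":0.0}
    - {"dx":0,"dy":0,"dz":0.03,"rx":0,"ry":0,"rz":0,"jaw":0.0}
    - {"dx":0,"dy":0,"dz":0.018,"rx":0,"ry":0,"rz":0,"jaw":0.0}
    - {"dx":-0.003,"dy":-0.02,"dz":0,"rx":0,"ry":0,"rz":0,"jaw":0.03}
    - {"dx":-0.003,"dy":-0.02,"dz":0,"rx":0,"ry":0,"rz":0,"jaw":0.03}
    - {"dx":-0.003,"dy":-0.02,"dz":0,"rx":0,"ry":0,"rz":0,"jaw":0.03}
    - {"dx":-0.003,"dy":-0.02,"dz":0,"rx":0,"ry":0,"rz":0,"jaw":0.03}
    - {"dx":-0.003,"dy":-0.02,"dz":0,"rx":0,"ry":0,"rz":0,"jaw":0.03}
    - {"dx":-0.003,"dy":-0.005,"dz":0,"rx":0,"ry":0,"rz":0,"jaw":0.03}
    - {"dx":0,"dy":0,"dz":0,"rx":0,"ry":0,"rz":0,"jaw":0.03}
    - {"dx":0,"dy":0,"dz":0,"rx":0,"ry":0,"rz":0,"jaw":0.03}
    - {"dx":0,"dy":0,"dz":0,"rx":0,"ry":0,"rz":0,"jaw":0.03}
    - {"dx":0,"dy":0,"dz":0,"rx":0,"ry":0,"rz":0,"jaw":0.03}
    - {"dx":0,"dy":0,"dz":0,"rx":0,"ry":0,"rz":0,"jaw":0.03}
    - {"dx":0,"dy":0,"dz":0,"rx":0,"ry":0,"rz":0,"jaw":0.03}
    - {"dx":0,"dy":0,"dz":0,"rx":0,"ry":0,"rz":0,"jaw":0.03}
    - {"dx":0,"dy":0,"dz":0,"rx":0,"ry":0,"rz":0,"jaw":0.03}
    - {"dx":0,"dy":0,"dz":0,"rx":0,"ry":0,"rz":0,"jaw":0.03}
    - {"dx":0,"dy":0,"dz":0,"rx":0,"ry":0,"rz":0,"jaw":0.03}
    - {"dx":0,"dy":0,"dz":0,"rx":0,"ry":0,"rz":0,"jaw":0.03}

```text
time: 29.52
eef_pos: [0.5073, 0.2284, 0.1993]
tcp_rot: [0.762, 0.648, 0.0, 0.0]
contact_force: [0.9, 0.3, 0.9]
opening: 0.351
```

>>> drive_tool:
  deltas:
    - {"dx":0,"dy":0,"dz":0,"rx":0,"ry":0,"rz":0,"jaw":0.03}
    - {"dx":0,"dy":0,"dz":0,"rx":0,"ry":0,"rz":0,"jaw":0.03}
    - {"dx":0,"dy":0,"dz":0,"rx":0,"ry":0,"rz":0,"jaw":0.03}
    - {"dx":0,"dy":0,"dz":0,"rx":0,"ry":0,"rz":0,"jaw":0.03}
    - {"dx":0,"dy":0,"dz":0,"rx":0,"ry":0,"rz":0,"jaw":0.03}
    - {"dx":0,"dy":0,"dz":0,"rx":0,"ry":0,"rz":0,"jaw":0.03}
    - {"dx":0,"dy":0,"dz":0,"rx":0,"ry":0,"rz":0,"jaw":0.03}
    - {"dx":0,"dy":0,"dz":0,"rx":0,"ry":0,"rz":0,"jaw":0.03}
    - {"dx":0,"dy":0,"dz":0,"rx":0,"ry":0,"rz":0,"jaw":0.03}
    - {"dx":0,"dy":0,"dz":0,"rx":0,"ry":0,"rz":0,"jaw":0.03}
    - {"dx":0,"dy":0,"dz":0,"rx":0,"ry":0,"rz":0,"jaw":0.03}
    - {"dx":0,"dy":0,"dz":0,"rx":0,"ry":0,"rz":0,"jaw":0.03}
    - {"dx":0,"dy":0,"dz":0,"rx":0,"ry":0,"rz":0,"jaw":0.03}
    - {"dx":0,"dy":0,"dz":0,"rx":0,"ry":0,"rz":0,"jaw":0.03}
    - {"dx":0,"dy":0,"dz":0,"rx":0,"ry":0,"rz":0,"jaw":0.03}
    - {"dx":0,"dy":0,"dz":0,"rx":0,"ry":0,"rz":0,"jaw":0.03}
    - {"dx":0,"dy":0,"dz":0,"rx":0,"ry":0,"rz":0,"jaw":0.03}
    - {"dx":0,"dy":0,"dz":0,"rx":0,"ry":0,"rz":0,"jaw":0.03}
    - {"dx":0,"dy":0,"dz":0,"rx":0,"ry":0,"rz":0,"jaw":0.03}
    - {"dx":0,"dy":0,"dz":0,"rx":0,"ry":0,"rz":0,"jaw":0.03}

```text
time: 32.02
eef_pos: [0.5073, 0.2284, 0.1993]
tcp_rot: [0.762, 0.648, -0.0, -0.0]
contact_force: [0.5, -0.3, 0.2]
opening: 0.346
```

>>> drive_tool:
  deltas:
    - {"dx":0,"dy":0,"dz":0,"rx":0,"ry":0,"rz":0,"jaw":0.03}
    - {"dx":0,"dy":0,"dz":0,"rx":0,"ry":0,"rz":0,"jaw":0.03}
    - {"dx":0,"dy":0,"dz":0,"rx":0,"ry":0,"rz":0,"jaw":0.03}
    - {"dx":0,"dy":0,"dz":0,"rx":0,"ry":0,"rz":0,"jaw":0.03}
    - {"dx":0,"dy":0,"dz":0,"rx":0,"ry":0,"rz":0,"jaw":0.03}
    - {"dx":0,"dy":0,"dz":0,"rx":0,"ry":0,"rz":0,"jaw":0.03}
    - {"dx":0,"dy":0,"dz":0,"rx":0,"ry":0,"rz":0,"jaw":0.03}
    - {"dx":0,"dy":0,"dz":0,"rx":0,"ry":0,"rz":0,"jaw":0.03}
    - {"dx":0,"dy":0,"dz":0,"rx":0,"ry":0,"rz":0,"jaw":0.03}
    - {"dx":0,"dy":0,"dz":0,"rx":0,"ry":0,"rz":0,"jaw":0.03}

```text
time: 33.28
eef_pos: [0.5073, 0.2285, 0.1993]
tcp_rot: [0.762, 0.648, 0.0, 0.0]
contact_force: [0.3, -0.0, -0.5]
opening: 0.355
```

Run:
```python
from h import *
snap('top','t17',(90,165,290,275),4);snap('side','s17',(225,90,325,165),8)
s=ctrl.get_state();print(s['time'],s['eef_pos'],s['opening'],s['contact_force'],lampf(s['eef_pos']))
```

```text
33.375 [0.50731063 0.22845385 0.19929905] 0.35145631114236636 [-0.36811914  0.39683118 -0.07043522] [[-1.56439621e-01  6.27748794e-05]]
```

View pics/s17.png

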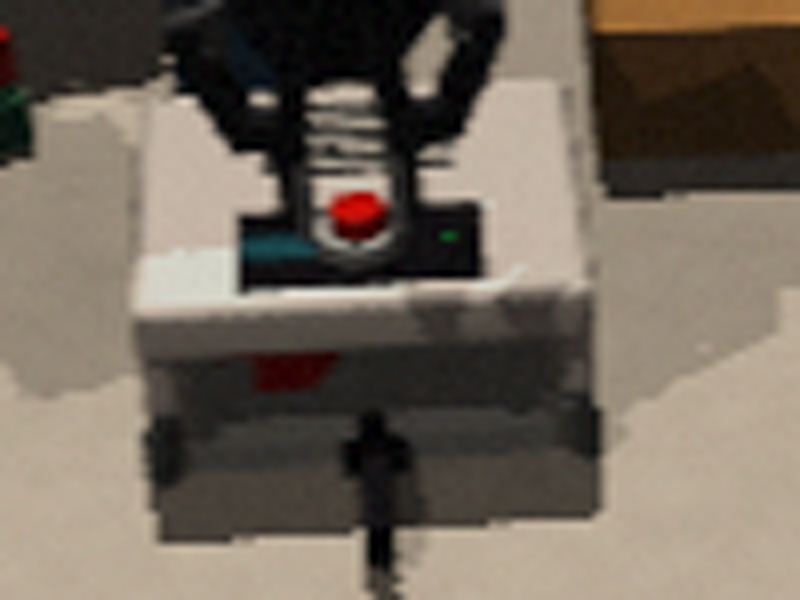

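View pics/t17.png

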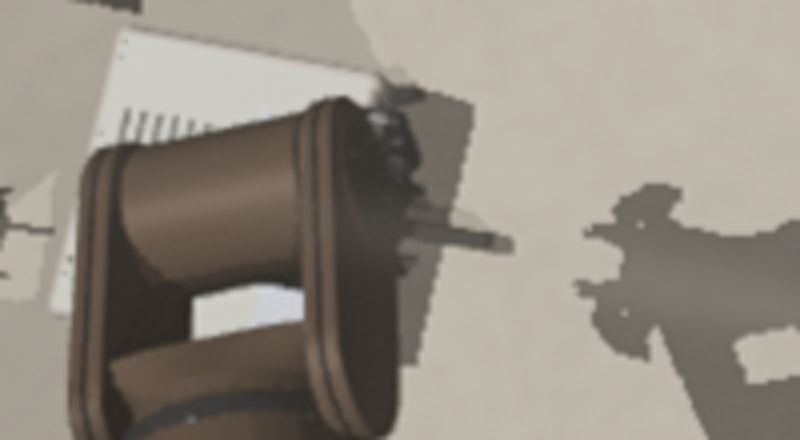

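>>> drive_tool:
  deltas:
    - {"dx":0,"dy":0,"dz":-0.04,"rx":0,"ry":0,"rz":0,"jaw":0.035}
    - {"dx":0,"dy":0,"dz":-0.04,"rx":0,"ry":0,"rz":0,"jaw":0.035}
    - {"dx":0,"dy":0,"dz":-0.04,"rx":0,"ry":0,"rz":0,"jaw":0.035}
    - {"dx":0,"dy":0,"dz":-0.03,"rx":0,"ry":0,"rz":0,"jaw":0.035}
    - {"dx":0,"dy":0,"dz":-0.018,"rx":0,"ry":0,"rz":0,"jaw":0.035}
    - {"dx":0,"dy":0,"dz":0,"rx":0,"ry":0,"rz":0,"jaw":0.035}
    - {"dx":0,"dy":0,"dz":0,"rx":0,"ry":0,"rz":0,"jaw":0.005}
    - {"dx":0,"dy":0,"dz":0,"rx":0,"ry":0,"rz":0,"jaw":0.005}
    - {"dx":0,"dy":0,"dz":0,"rx":0,"ry":0,"rz":0,"jaw":0.005}
    - {"dx":0,"dy":0,"dz":0,"rx":0,"ry":0,"rz":0,"jaw":0.005}
    - {"dx":0,"dy":0,"dz":0,"rx":0,"ry":0,"rz":0,"jaw":0.005}
  squeeze: 50

```text
time: 34.75
eef_pos: [0.5084, 0.2287, 0.0326]
tcp_rot: [0.762, 0.648, 0.001, 0.001]
contact_force: [-0.1, -0.7, 5.8]
opening: 0.151
```

>>> drive_tool:
  deltas:
    - {"dx":-0.0017,"dy":-0.0099,"dz":0.0,"rx":0,"ry":0,"rz":0,"jaw":0.005}
    - {"dx":-0.0017,"dy":-0.0099,"dz":0,"rx":0,"ry":0,"rz":0,"jaw":0.005}
    - {"dx":-0.0017,"dy":-0.0099,"dz":0,"rx":0,"ry":0,"rz":0,"jaw":0.005}
    - {"dx":-0.0017,"dy":-0.0099,"dz":0,"rx":0,"ry":0,"rz":0,"jaw":0.005}
    - {"dx":-0.0017,"dy":-0.0099,"dz":0,"rx":0,"ry":0,"rz":0,"jaw":0.005}
    - {"dx":-0.0017,"dy":-0.0099,"dz":0,"rx":0,"ry":0,"rz":0,"jaw":0.005}
    - {"dx":-0.0017,"dy":-0.0099,"dz":0,"rx":0,"ry":0,"rz":0,"jaw":0.005}
    - {"dx":-0.0017,"dy":-0.0099,"dz":0,"rx":0,"ry":0,"rz":0,"jaw":0.005}
    - {"dx":-0.0017,"dy":-0.0099,"dz":0,"rx":0,"ry":0,"rz":0,"jaw":0.005}
    - {"dx":-0.0017,"dy":-0.0099,"dz":0,"rx":0,"ry":0,"rz":0,"jaw":0.005}
    - {"dx":0,"dy":0,"dz":0,"rx":0,"ry":0,"rz":0,"jaw":0.005}

```text
time: 36.12
eef_pos: [0.4912, 0.1289, 0.0324]
tcp_rot: [0.762, 0.647, 0.001, 0.0]
contact_force: [0.9, 1.3, 8.3]
opening: 0.151
```

Run:
```python
from h import *
snap('top','t18',(90,165,290,275),4);snap('side','s18',(200,80,360,200),5)
s=ctrl.get_state();print(s['time'],s['eef_pos'],s['opening'],s['contact_force'],lampf(s['eef_pos']))
```

```text
36.225 [0.49117975 0.12887127 0.03241397] 0.14981016097456587 [0.01400122 0.69657928 7.9633146 ] [[-0.25731471 -0.00099162]]
```

The picture viewing limit is used up, so from here I measure with image code. I'm drawing the tray the rest of the way out.

>>> drive_tool:
  deltas:
    - {"dx":-0.0017,"dy":-0.0099,"dz":0.0,"rx":0,"ry":0,"rz":0,"jaw":0.005}
    - {"dx":-0.0017,"dy":-0.0099,"dz":0,"rx":0,"ry":0,"rz":0,"jaw":0.005}
    - {"dx":-0.0017,"dy":-0.0099,"dz":0,"rx":0,"ry":0,"rz":0,"jaw":0.005}
    - {"dx":-0.0017,"dy":-0.0099,"dz":0,"rx":0,"ry":0,"rz":0,"jaw":0.005}
    - {"dx":-0.0017,"dy":-0.0099,"dz":0,"rx":0,"ry":0,"rz":0,"jaw":0.005}
    - {"dx":-0.0017,"dy":-0.0099,"dz":0,"rx":0,"ry":0,"rz":0,"jaw":0.005}
    - {"dx":-0.0017,"dy":-0.0099,"dz":0,"rx":0,"ry":0,"rz":0,"jaw":0.005}
    - {"dx":-0.0017,"dy":-0.0099,"dz":0,"rx":0,"ry":0,"rz":0,"jaw":0.005}
    - {"dx":-0.0017,"dy":-0.0099,"dz":0,"rx":0,"ry":0,"rz":0,"jaw":0.005}
    - {"dx":-0.0017,"dy":-0.0099,"dz":0,"rx":0,"ry":0,"rz":0,"jaw":0.005}
    - {"dx":-0.0017,"dy":-0.0099,"dz":0,"rx":0,"ry":0,"rz":0,"jaw":0.005}
    - {"dx":-0.0017,"dy":-0.0099,"dz":0,"rx":0,"ry":0,"rz":0,"jaw":0.005}
    - {"dx":-0.0017,"dy":-0.0099,"dz":0,"rx":0,"ry":0,"rz":0,"jaw":0.005}
    - {"dx":-0.0017,"dy":-0.0099,"dz":0,"rx":0,"ry":0,"rz":0,"jaw":0.005}
    - {"dx":0,"dy":0,"dz":0,"rx":0,"ry":0,"rz":0,"jaw":0.005}
    - {"dx":0,"dy":0,"dz":0,"rx":0,"ry":0,"rz":0,"jaw":0.005}

```text
time: 38.22
eef_pos: [0.4669, -0.0096, 0.0323]
tcp_rot: [0.762, 0.647, 0.001, 0.0]
contact_force: [0.1, 1.7, 8.8]
opening: 0.152
```

```bash
cat >> h.py <<'E'
def blobs(cam,minA=25,roi=None,gain=1):
    im=viewer.read_camera(cam)[:,:,::-1].copy();hsv=cv2.cvtColor(im,cv2.COLOR_BGR2HSV);out={}
    for n,lo,hi in(('yellow',(22,120,50),(35,255,255)),('red',(0,130,60),(7,255,255)),('red2',(173,130,60),(179,255,255))):
        m=cv2.inRange(hsv,lo,hi)
        if roi: x0,y0,x1,y1=roi;k=np.zeros_like(m);k[y0:y1,x0:x1]=m[y0:y1,x0:x1];m=k
        k,l,s,c=cv2.connectedComponentsWithStats(m)
        out[n]=[(l==i,s[i],c[i]) for i in range(1,k) if s[i,4]>=minA]
    return im,out
E
python3 - <<'E'
from h import *
s=ctrl.get_state();print(s['time'],s['eef_pos'],s['opening'],s['contact_force'],lampf(s['eef_pos']))
for cam in('top','side'):
    im,o=blobs(cam,15,(80,80,460,320));cv2.imwrite(f'pics/{cam}19.png',im)
    for n in o:
        for m,st,c in o[n]: print(cam,n,st.tolist(),c.round(1),px2w(cam,*c,.025).round(3),'lampf',lampf(px2w(cam,*c,.025)).round(3))
E
```

```text
38.225 [ 0.46688024 -0.00958361  0.03229537] 0.15181990794693245 [0.05282634 1.74769633 8.79549416] [[-0.39788525 -0.00061304]]
top yellow [229, 203, 12, 19, 124] [234.5 210.8] [0.549 0.15  0.025] lampf [[-0.227 -0.054]]
top red [155, 212, 9, 8, 55] [158.7 215.5] [0.532 0.368 0.025] lampf [[-0.015 -0.   ]]
top red [232, 237, 11, 19, 108] [237.1 244.7] [0.451 0.138 0.025] lampf [[-0.255  0.041]]
side yellow [284, 162, 12, 12, 119] [289.  167.4] [0.549 0.145 0.025] lampf [[-0.232 -0.056]]
side red [167, 96, 19, 17, 106] [175.8 104.7] [0.193 0.658 0.025] lampf [[0.214 0.383]]
side red [251, 170, 9, 11, 32] [255.9 174.7] [0.435 0.137 0.025] lampf [[-0.259  0.056]]
```

Yellow is at about (+22, -54) mm in the tray frame, well inside the rim, so the knock did not spoil the cure. I'm releasing the handle, then measuring the dreidels' poses.

>>> drive_tool:
  deltas:
    - {"dx":0,"dy":0,"dz":0,"rx":0,"ry":0,"rz":0,"jaw":0.04}
    - {"dx":0,"dy":0,"dz":0,"rx":0,"ry":0,"rz":0,"jaw":0.04}
    - {"dx":0,"dy":0,"dz":0,"rx":0,"ry":0,"rz":0,"jaw":0.04}
    - {"dx":0,"dy":0,"dz":0.03,"rx":0,"ry":0,"rz":0,"jaw":0.04}
    - {"dx":0,"dy":0,"dz":0.04,"rx":0,"ry":0,"rz":0,"jaw":0.05}
    - {"dx":0,"dy":0,"dz":0.04,"rx":0,"ry":0,"rz":0,"jaw":0.06}
    - {"dx":0,"dy":-0.03,"dz":0.01,"rx":0,"ry":0,"rz":0,"jaw":0.06}
    - {"dx":0,"dy":-0.03,"dz":0,"rx":0,"ry":0,"rz":0,"jaw":0.06}
    - {"dx":0,"dy":0,"dz":0,"rx":0,"ry":0,"rz":0,"jaw":0.06}

```text
time: 39.45
eef_pos: [0.4664, -0.0704, 0.1513]
tcp_rot: [0.762, 0.647, -0.0, 0.0]
contact_force: [0.0, -0.5, 0.3]
opening: 0.702
```

```bash
cat >> h.py <<'E'
def poses(roi=(190,170,300,290),z=.02):
    """axis (stem yaw) and cube centre of each dreidel from the top view, rectified to the plane z (0.5 mm/px)"""
    im,o=blobs('top',20,roi)
    for n in('yellow','red'):
        for m,st,c in o[n]:
            v,u=np.nonzero(m);P=np.array([px2w('top',a,b,z)[:2] for a,b in zip(u,v)])
            mu=P.mean(0);w,V=np.linalg.eigh(np.cov((P-mu).T));a=V[:,1];q=(P-mu)@a
            if (q**3).mean()<0:a=-a;q=-q   # long thin tail = stem
            t=(P-mu)@V[:,0]
            print(n,'mean',mu.round(4),'stem yaw',np.degrees(np.arctan2(a[1],a[0])).round(1),'span',q.min().round(3),q.max().round(3),'width',np.ptp(t).round(3),'skew',((q/q.std())**3).mean().round(2),'n',len(P),'cube',(mu+a*(q.max()-.034)).round(4),(mu+a*(q.min()+.028)).round(4))
    return im
E
python3 - <<'E'
from h import *
im=poses();cv2.imwrite('pics/t20.png',im)
for y in range(198,262,2): print(y,''.join('%4d'%v for v in im[y,206:272,:].mean(-1)[::2]))
s=ctrl.get_state();print(s['eef_pos'])
E
```

```text
yellow mean [0.5493 0.1506] stem yaw 163.5 span -0.024 0.031 width 0.029 skew 0.26 n 128 cube [0.5518 0.1498] [0.5456 0.1517]
red mean [0.4497 0.1395] stem yaw 173.0 span -0.017 0.029 width 0.027 skew 0.64 n 103 cube [0.4544 0.1389] [0.4389 0.1408]
198   84 159 161 160 160 160 166 163 160 159 159 159 159 171 175 166 159 159 158 161 172 180 180 181 179 165 160 160 160 159 158 157 158
200   82 159 160 161 160 161 159 122 163 151 158 161 160 162 162 168 163 163 166 178 179 180 180 180 179 179 165 159 160 159 159 158 158
202  121 160 160 161 161 163 132 131 178 173 173 171 163 153 175 163 166 167 166 162 160 165 174 175 176 179 178 164 159 159 159 159 158
204  122 159 160 161 161 166  94 150 177 175 173 176 177 169 137 116 114 113 145 176 175 168 166 165 162 161 164 167 158 159 159 159 159
206  159 160 161 162 162 162  92 177 176 175 179 176 164 133 123 104 102  92 110 190 187 189 183 158 166 173 165 165 162 156 160 159 159
208  160 160 161 162 162 159  83 177 177 183 177 176 165 156 157 155 150  89 102 140 189 190 189 191 190 186 186 186 150 140 155 158 137
210  160 160 160 161 162 150 
[... 2870 characters left out ...]
92 189 192 193 194 195 191 191 193 190 164 108 102 148 192 187 188 186 183 182 184 184 175 170 104 178 177 177 178
254  184 188 174 164 167 172 172 172 179 188 187 187 194 194 178 104 104 148 191 186 185 186 183 183 184 184 169 166 101 178 177 178 178
256  180 179 179 179 180 182 186 182 165 157 162 164 161 176 176 148 139 165 190 186 185 185 183 183 184 183 171 148 102 176 176 176 177
258  181 180 179 179 178 179 179 178 178 179 180 183 184 170 146 147 166 158 165 169 173 179 179 182 183 178 173 115 138 178 175 176 177
260  180 180 179 179 179 179 179 178 178 178 178 178 178 179 179 180 179 175 178 160 151 162 156 162 162 166 174 102 140 178 176 176 176
[ 0.46613451 -0.06948977  0.15093064]
```

Run:
```python
from h import *
im=cv2.imread('pics/t20.png');hsv=cv2.cvtColor(im,cv2.COLOR_BGR2HSV)
for n,roi,h in(('yellow',(224,200,246,226),(20,36)),('red',(226,232,250,260),(0,8))):
    x0,y0,x1,y1=roi;c=cv2.resize(hsv[y0:y1,x0:x1],None,fx=8,fy=8,interpolation=cv2.INTER_CUBIC)
    V=c[:,:,2]; sat=(c[:,:,1]>90)&(c[:,:,0]>=h[0])&(c[:,:,0]<=h[1])
    vm=np.percentile(V[sat],85); m=(sat&(V>vm*.87)).astype(np.uint8)
    m=cv2.morphologyEx(m,cv2.MORPH_OPEN,np.ones((30,30),np.uint8))
    cs,_=cv2.findContours(m,0,2);k=max(cs,key=cv2.contourArea);B=cv2.boxPoints(cv2.minAreaRect(k));M=cv2.moments(k);ce=[M['m10']/M['m00'],M['m01']/M['m00']]
    P=W(np.vstack([B,ce]),(x0,y0),8,.031)
    e=P[1]-P[0];f=P[2]-P[1];print(n,'c',P[4].round(4),'boxc',P[:4].mean(0).round(4),'edges',np.linalg.norm(e).round(3),np.linalg.norm(f).round(3),np.degrees(np.arctan2(e[1],e[0])).round(1),np.degrees(np.arctan2(f[1],f[0])).round(1))
```

```text
yellow c [0.5467 0.1508 0.031 ] boxc [0.5467 0.1509 0.031 ] edges 0.026 0.028 -89.0 -177.8
red c [0.4507 0.1386 0.031 ] boxc [0.4507 0.1386 0.031 ] edges 0.026 0.026 2.3 -89.2
```

>>> drive_tool:
  deltas:
    - {"dx":-0.0016,"dy":0.0232,"dz":0,"rx":0,"ry":0,"rz":-9.9,"jaw":0.05}
    - {"dx":-0.0016,"dy":0.0232,"dz":0,"rx":0,"ry":0,"rz":-9.9,"jaw":0.05}
    - {"dx":-0.0016,"dy":0.0232,"dz":0,"rx":0,"ry":0,"rz":-9.9,"jaw":0.05}
    - {"dx":-0.0016,"dy":0.0232,"dz":0,"rx":0,"ry":0,"rz":-9.9,"jaw":0.05}
    - {"dx":-0.0016,"dy":0.0232,"dz":0,"rx":0,"ry":0,"rz":-9.9,"jaw":0.05}
    - {"dx":-0.0016,"dy":0.0232,"dz":0,"rx":0,"ry":0,"rz":-9.9,"jaw":0.05}
    - {"dx":-0.0016,"dy":0.0232,"dz":0,"rx":0,"ry":0,"rz":-9.9,"jaw":0.05}
    - {"dx":-0.0016,"dy":0.0232,"dz":0,"rx":0,"ry":0,"rz":-9.9,"jaw":0.05}
    - {"dx":-0.0016,"dy":0.0232,"dz":0,"rx":0,"ry":0,"rz":-9.9,"jaw":0.05}
    - {"dx":0,"dy":0,"dz":0,"rx":0,"ry":0,"rz":0,"jaw":0.05}
    - {"dx":0,"dy":0,"dz":0,"rx":0,"ry":0,"rz":0,"jaw":0.05}
    - {"dx":0,"dy":0,"dz":-0.03,"rx":0,"ry":0,"rz":0,"jaw":0.05}
    - {"dx":0,"dy":0,"dz":-0.03,"rx":0,"ry":0,"rz":0,"jaw":0.05}
    - {"dx":0,"dy":0,"dz":0,"rx":0,"ry":0,"rz":0,"jaw":0.05}

```text
time: 41.25
eef_pos: [0.45, 0.1389, 0.089]
tcp_rot: [0.997, -0.072, -0.003, 0.001]
contact_force: [0.3, -0.3, -0.0]
opening: 0.586
```

>>> drive_tool:
  deltas:
    - {"dx":0.001,"dy":0,"dz":-0.03,"rx":0,"ry":0,"rz":0,"jaw":0.05}
    - {"dx":0,"dy":0,"dz":-0.016,"rx":0,"ry":0,"rz":0,"jaw":0.05}
    - {"dx":0,"dy":0,"dz":-0.009,"rx":0,"ry":0,"rz":0,"jaw":0.05}
    - {"dx":0,"dy":0,"dz":0,"rx":0,"ry":0,"rz":0,"jaw":0.05}
    - {"dx":0,"dy":0,"dz":0,"rx":0,"ry":0,"rz":0,"jaw":0.02}
    - {"dx":0,"dy":0,"dz":0,"rx":0,"ry":0,"rz":0,"jaw":0.02}
    - {"dx":0,"dy":0,"dz":0,"rx":0,"ry":0,"rz":0,"jaw":0.02}
    - {"dx":0,"dy":0,"dz":0,"rx":0,"ry":0,"rz":0,"jaw":0.02}
    - {"dx":0,"dy":0,"dz":0,"rx":0,"ry":0,"rz":0,"jaw":0.02}
    - {"dx":0,"dy":0,"dz":0.03,"rx":0,"ry":0,"rz":0,"jaw":0.02}
    - {"dx":0,"dy":0,"dz":0.04,"rx":0,"ry":0,"rz":0,"jaw":0.02}
    - {"dx":0,"dy":0,"dz":0.05,"rx":0,"ry":0,"rz":0,"jaw":0.02}
    - {"dx":0,"dy":0,"dz":0,"rx":0,"ry":0,"rz":0,"jaw":0.02}
  squeeze: 40

```text
time: 42.88
eef_pos: [0.4558, 0.14, 0.1606]
tcp_rot: [0.997, -0.072, 0.004, -0.001]
contact_force: [-0.3, -0.8, -0.1]
opening: 0.319
```

Run:
```python
from h import *
s=ctrl.get_state();print(s['time'],s['eef_pos'],s['opening'],s['contact_force'])
for cam in('top','side'):
    im,o=blobs(cam,15,(190,80,460,320));cv2.imwrite(f'pics/{cam}21.png',im)
    for n in o:
        for m,st,c in o[n]: print(cam,n,st.tolist(),c.round(1),px2w(cam,*c,.025).round(3))
```

```text
42.875 [0.45577029 0.1399597  0.16059119] 0.318559320828684 [-0.29426229 -0.79827817 -0.10207413]
top yellow [229, 203, 12, 20, 129] [234.5 210.9] [0.549 0.15  0.025]
side yellow [278, 162, 18, 12, 129] [288.1 167.8] [0.546 0.143 0.025]
side red [207, 91, 20, 11, 55] [217.1  96.2] [0.363 0.681 0.025]
side red [266, 114, 7, 4, 25] [268.9 115.4] [0.545 0.477 0.025]
side red [246, 144, 12, 9, 34] [252.1 147.5] [0.447 0.288 0.025]
```

>>> drive_tool:
  deltas:
    - {"dx":0.0188,"dy":-0.027,"dz":0,"rx":0,"ry":0,"rz":1.1,"jaw":0.02}
    - {"dx":0.0188,"dy":-0.027,"dz":0,"rx":0,"ry":0,"rz":1.1,"jaw":0.02}
    - {"dx":0.0188,"dy":-0.027,"dz":0,"rx":0,"ry":0,"rz":1.1,"jaw":0.02}
    - {"dx":0.0188,"dy":-0.027,"dz":0,"rx":0,"ry":0,"rz":1.1,"jaw":0.02}
    - {"dx":0.0188,"dy":-0.027,"dz":0,"rx":0,"ry":0,"rz":1.1,"jaw":0.02}
    - {"dx":0.0188,"dy":-0.027,"dz":0,"rx":0,"ry":0,"rz":1.1,"jaw":0.02}
    - {"dx":0.0188,"dy":-0.027,"dz":0,"rx":0,"ry":0,"rz":1.1,"jaw":0.02}
    - {"dx":0.0188,"dy":-0.027,"dz":0,"rx":0,"ry":0,"rz":1.1,"jaw":0.02}
    - {"dx":0.0188,"dy":-0.027,"dz":0,"rx":0,"ry":0,"rz":1.1,"jaw":0.02}
    - {"dx":0.0188,"dy":-0.027,"dz":0,"rx":0,"ry":0,"rz":1.1,"jaw":0.02}
    - {"dx":0,"dy":0,"dz":0,"rx":0,"ry":0,"rz":0,"jaw":0.02}
    - {"dx":0,"dy":0,"dz":0,"rx":0,"ry":0,"rz":0,"jaw":0.02}

```text
time: 44.48
eef_pos: [0.6397, -0.1296, 0.1539]
tcp_rot: [1.0, 0.023, -0.002, -0.001]
contact_force: [-0.9, 0.5, 0.4]
opening: 0.318
```

Run:
```python
from h import *
s=ctrl.get_state();print(s['time'],s['eef_pos'],s['tcp_rot'],s['opening'],s['contact_force'])
for cam in('top','side'):
    im,o=blobs(cam,8,(190,80,460,320));cv2.imwrite(f'pics/{cam}22.png',im)
    for n in o:
        for m,st,c in o[n]: print(cam,n,st.tolist(),c.round(1),px2w(cam,*c,.155).round(3))
# tin rim still where it was? predicted side corners vs blue mask
hsv=cv2.cvtColor(im,cv2.COLOR_BGR2HSV);a=cv2.imread('pics/s0.png');d=cv2.absdiff(im,a).max(-1)[200:265,345:385];print('side diff near tin far part',(d>40).mean())
```

```text
44.475 [ 0.63971102 -0.12955829  0.15386701] [ 9.99724063e-01  2.33766668e-02 -2.08646139e-03 -9.87511274e-04] 0.3184347641984693 [-0.85609321  0.48497602  0.38967324]
top yellow [229, 203, 12, 19, 126] [234.5 210.8] [0.539 0.126 0.155]
side yellow [278, 163, 18, 11, 129] [288.3 167.9] [ 0.516 -0.009  0.155]
side red [191, 91, 36, 17, 86] [212.2  98.1] [0.342 0.441 0.155]
side red [266, 114, 7, 5, 25] [269.  115.6] [0.515 0.274 0.155]
side red [330, 187, 12, 14, 81] [337.  193.8] [ 0.617 -0.149  0.155]
side diff near tin far part 0.04923076923076923
```

>>> drive_tool:
  deltas:
    - {"dx":0.003,"dy":-0.003,"dz":-0.04,"rx":0,"ry":0,"rz":0,"jaw":0.02}
    - {"dx":0,"dy":0,"dz":-0.04,"rx":0,"ry":0,"rz":0,"jaw":0.02}
    - {"dx":0,"dy":0,"dz":-0.025,"rx":0,"ry":0,"rz":0,"jaw":0.02}
    - {"dx":0,"dy":0,"dz":-0.012,"rx":0,"ry":0,"rz":0,"jaw":0.02}
    - {"dx":0,"dy":0,"dz":0,"rx":0,"ry":0,"rz":0,"jaw":0.02}
    - {"dx":0,"dy":0,"dz":0,"rx":0,"ry":0,"rz":0,"jaw":0.045}
    - {"dx":0,"dy":0,"dz":0,"rx":0,"ry":0,"rz":0,"jaw":0.045}
    - {"dx":0,"dy":0,"dz":0,"rx":0,"ry":0,"rz":0,"jaw":0.045}
    - {"dx":0,"dy":0,"dz":0.03,"rx":0,"ry":0,"rz":0,"jaw":0.045}
    - {"dx":0,"dy":0,"dz":0.04,"rx":0,"ry":0,"rz":0,"jaw":0.045}
    - {"dx":0,"dy":0,"dz":0.05,"rx":0,"ry":0,"rz":0,"jaw":0.05}

```text
time: 45.95
eef_pos: [0.6433, -0.1331, 0.1594]
tcp_rot: [1.0, 0.023, -0.001, -0.0]
contact_force: [0.5, -0.3, 0.0]
opening: 0.58
```

>>> drive_tool:
  deltas:
    - {"dx":-0.0095,"dy":0.0285,"dz":0,"rx":0,"ry":0,"rz":-1.5,"jaw":0.05}
    - {"dx":-0.0095,"dy":0.0285,"dz":0,"rx":0,"ry":0,"rz":-1.5,"jaw":0.05}
    - {"dx":-0.0095,"dy":0.0285,"dz":0,"rx":0,"ry":0,"rz":-1.5,"jaw":0.05}
    - {"dx":-0.0095,"dy":0.0285,"dz":0,"rx":0,"ry":0,"rz":-1.5,"jaw":0.05}
    - {"dx":-0.0095,"dy":0.0285,"dz":0,"rx":0,"ry":0,"rz":-1.5,"jaw":0.05}
    - {"dx":-0.0095,"dy":0.0285,"dz":0,"rx":0,"ry":0,"rz":-1.5,"jaw":0.05}
    - {"dx":-0.0095,"dy":0.0285,"dz":0,"rx":0,"ry":0,"rz":-1.5,"jaw":0.05}
    - {"dx":-0.0095,"dy":0.0285,"dz":0,"rx":0,"ry":0,"rz":-1.5,"jaw":0.05}
    - {"dx":-0.0095,"dy":0.0285,"dz":0,"rx":0,"ry":0,"rz":-1.5,"jaw":0.05}
    - {"dx":-0.0095,"dy":0.0275,"dz":0,"rx":0,"ry":0,"rz":-1.5,"jaw":0.05}
    - {"dx":0,"dy":0,"dz":0,"rx":0,"ry":0,"rz":0,"jaw":0.05}
    - {"dx":0,"dy":0,"dz":0,"rx":0,"ry":0,"rz":0,"jaw":0.05}

```text
time: 47.45
eef_pos: [0.5494, 0.1503, 0.1595]
tcp_rot: [0.994, -0.107, 0.0, 0.0]
contact_force: [0.3, -0.7, -0.1]
opening: 0.583
```

Run:
```python
from h import *
s=ctrl.get_state();print(s['time'],s['eef_pos'],s['tcp_rot'],s['opening'],s['contact_force'])
for cam in('top','side'):
    im,o=blobs(cam,8,(190,80,460,320));cv2.imwrite(f'pics/{cam}23.png',im)
    for n in o:
        for m,st,c in o[n]: print(cam,n,st.tolist(),c.round(1),px2w(cam,*c,.025).round(3))
```

```text
47.45 [0.54936522 0.15029719 0.15954269] [ 9.94261287e-01 -1.06978419e-01  3.12820723e-04  1.11617707e-04] 0.5827040821839858 [ 0.28946925 -0.66174214 -0.05694672]
top yellow [232, 213, 7, 8, 29] [234.2 215.6] [0.535 0.15  0.025]
top red [327, 174, 10, 19, 106] [331.7 181.4] [ 0.642 -0.135  0.025]
top red2 [331, 187, 3, 7, 12] [332.1 190. ] [ 0.616 -0.137  0.025]
side yellow [278, 163, 18, 11, 128] [288.2 167.9] [0.546 0.143 0.025]
side red [198, 91, 28, 14, 62] [214.5  97.3] [0.352 0.675 0.025]
side red [266, 114, 7, 4, 24] [269.  115.5] [0.546 0.476 0.025]
side red [331, 216, 19, 14, 136] [341. 222.] [ 0.639 -0.138  0.025]
```

>>> drive_tool:
  deltas:
    - {"dx":-0.002,"dy":0.001,"dz":-0.04,"rx":0,"ry":0,"rz":0,"jaw":0.05}
    - {"dx":0,"dy":0,"dz":-0.04,"rx":0,"ry":0,"rz":0,"jaw":0.05}
    - {"dx":0,"dy":0,"dz":-0.03,"rx":0,"ry":0,"rz":0,"jaw":0.05}
    - {"dx":0,"dy":0,"dz":-0.016,"rx":0,"ry":0,"rz":0,"jaw":0.05}
    - {"dx":0,"dy":0,"dz":0,"rx":0,"ry":0,"rz":0,"jaw":0.05}
    - {"dx":0,"dy":0,"dz":0,"rx":0,"ry":0,"rz":0,"jaw":0.02}
    - {"dx":0,"dy":0,"dz":0,"rx":0,"ry":0,"rz":0,"jaw":0.02}
    - {"dx":0,"dy":0,"dz":0,"rx":0,"ry":0,"rz":0,"jaw":0.02}
    - {"dx":0,"dy":0,"dz":0,"rx":0,"ry":0,"rz":0,"jaw":0.02}
    - {"dx":0,"dy":0,"dz":0,"rx":0,"ry":0,"rz":0,"jaw":0.02}
    - {"dx":0,"dy":0,"dz":0.03,"rx":0,"ry":0,"rz":0,"jaw":0.02}
    - {"dx":0,"dy":0,"dz":0.04,"rx":0,"ry":0,"rz":0,"jaw":0.02}
    - {"dx":0,"dy":0,"dz":0.055,"rx":0,"ry":0,"rz":0,"jaw":0.02}
    - {"dx":0,"dy":0,"dz":0,"rx":0,"ry":0,"rz":0,"jaw":0.02}
    - {"dx":0,"dy":0,"dz":0,"rx":0,"ry":0,"rz":0,"jaw":0.02}

```text
time: 49.42
eef_pos: [0.5465, 0.1517, 0.1578]
tcp_rot: [0.994, -0.107, -0.0, 0.0]
contact_force: [-0.5, -0.7, -0.9]
opening: 0.32
```

Run:
```python
from h import *
s=ctrl.get_state();print(s['time'],s['eef_pos'],s['tcp_rot'],s['opening'],s['contact_force'])
for cam in('top','side'):
    im,o=blobs(cam,8,(190,80,460,320));cv2.imwrite(f'pics/{cam}24.png',im)
    for n in('yellow',):
        for m,st,c in o[n]: print(cam,n,st.tolist(),c.round(1),px2w(cam,*c,.025).round(3),px2w(cam,*c,.155).round(3))
```

```text
49.425 [0.54649509 0.15167976 0.15780658] [ 9.94246945e-01 -1.07111168e-01 -4.52822696e-04  6.81643804e-05] 0.3195232477462709 [-0.5374752  -0.69123519 -0.85122352]
side yellow [290, 134, 5, 9, 32] [291.7 138.3] [0.597 0.304 0.025] [0.559 0.128 0.155]
side yellow [275, 136, 10, 10, 38] [280. 140.] [0.553 0.305 0.025] [0.522 0.129 0.155]
```

>>> drive_tool:
  deltas:
    - {"dx":0.0102,"dy":-0.0365,"dz":0,"rx":0,"ry":0,"rz":1.5,"jaw":0.02}
    - {"dx":0.0102,"dy":-0.0365,"dz":0,"rx":0,"ry":0,"rz":1.5,"jaw":0.02}
    - {"dx":0.0102,"dy":-0.0365,"dz":0,"rx":0,"ry":0,"rz":1.5,"jaw":0.02}
    - {"dx":0.0102,"dy":-0.0365,"dz":0,"rx":0,"ry":0,"rz":1.5,"jaw":0.02}
    - {"dx":0.0102,"dy":-0.0365,"dz":0,"rx":0,"ry":0,"rz":1.5,"jaw":0.02}
    - {"dx":0.0102,"dy":-0.0365,"dz":0,"rx":0,"ry":0,"rz":1.5,"jaw":0.02}
    - {"dx":0.0102,"dy":-0.0365,"dz":0,"rx":0,"ry":0,"rz":1.5,"jaw":0.02}
    - {"dx":0.0102,"dy":-0.0365,"dz":0,"rx":0,"ry":0,"rz":1.5,"jaw":0.02}
    - {"dx":0.0102,"dy":-0.0365,"dz":0,"rx":0,"ry":0,"rz":1.5,"jaw":0.02}
    - {"dx":0.0102,"dy":-0.0365,"dz":0,"rx":0,"ry":0,"rz":1.5,"jaw":0.02}
    - {"dx":0,"dy":0,"dz":0,"rx":0,"ry":0,"rz":0,"jaw":0.02}
    - {"dx":0,"dy":0,"dz":0,"rx":0,"ry":0,"rz":0,"jaw":0.02}

```text
time: 51.02
eef_pos: [0.6482, -0.2126, 0.1562]
tcp_rot: [1.0, 0.023, -0.002, -0.001]
contact_force: [-0.3, 1.0, -0.2]
opening: 0.322
```

Run:
```python
from h import *
s=ctrl.get_state();print(s['time'],s['eef_pos'],s['tcp_rot'],s['opening'],s['contact_force'])
for cam in('top','side'):
    im,o=blobs(cam,8,(190,80,460,320));cv2.imwrite(f'pics/{cam}25.png',im)
    for n in('yellow','red'):
        for m,st,c in o[n]: print(cam,n,st.tolist(),c.round(1),px2w(cam,*c,.025).round(3),px2w(cam,*c,.155).round(3))
```

```text
51.025 [ 0.64815368 -0.21255856  0.15624305] [ 0.99972667  0.02330077 -0.00158617 -0.00106548] 0.322149246063243 [-0.30318761  1.00864963 -0.1861128 ]
top red [327, 174, 10, 19, 106] [331.7 181.5] [ 0.642 -0.135  0.025] [ 0.621 -0.125  0.155]
side yellow [342, 205, 13, 16, 96] [350.2 212.3] [ 0.678 -0.108  0.025] [ 0.629 -0.224  0.155]
side red [191, 91, 36, 17, 82] [211.9  98.2] [0.34  0.67  0.025] [0.341 0.441 0.155]
side red [266, 114, 7, 4, 25] [269.1 115.4] [0.546 0.476 0.025] [0.516 0.275 0.155]
side red [331, 216, 19, 14, 141] [341.3 222.3] [ 0.64  -0.139  0.025] [ 0.596 -0.25   0.155]
```

>>> drive_tool:
  deltas:
    - {"dx":0,"dy":0,"dz":-0.04,"rx":0,"ry":0,"rz":0,"jaw":0.02}
    - {"dx":0,"dy":0,"dz":-0.04,"rx":0,"ry":0,"rz":0,"jaw":0.02}
    - {"dx":0,"dy":0,"dz":-0.028,"rx":0,"ry":0,"rz":0,"jaw":0.02}
    - {"dx":0,"dy":0,"dz":-0.012,"rx":0,"ry":0,"rz":0,"jaw":0.02}
    - {"dx":0,"dy":0,"dz":0,"rx":0,"ry":0,"rz":0,"jaw":0.02}
    - {"dx":0,"dy":0,"dz":0,"rx":0,"ry":0,"rz":0,"jaw":0.045}
    - {"dx":0,"dy":0,"dz":0,"rx":0,"ry":0,"rz":0,"jaw":0.045}
    - {"dx":0,"dy":0,"dz":0,"rx":0,"ry":0,"rz":0,"jaw":0.045}
    - {"dx":0,"dy":0,"dz":0.03,"rx":0,"ry":0,"rz":0,"jaw":0.045}
    - {"dx":0,"dy":0,"dz":0.04,"rx":0,"ry":0,"rz":0,"jaw":0.045}
    - {"dx":0,"dy":0,"dz":0.05,"rx":0,"ry":0,"rz":0,"jaw":0.05}
    - {"dx":-0.03,"dy":0,"dz":0.03,"rx":0,"ry":0,"rz":0,"jaw":0.05}
    - {"dx":-0.04,"dy":-0.03,"dz":0,"rx":0,"ry":0,"rz":0,"jaw":0.05}
    - {"dx":-0.04,"dy":-0.03,"dz":0,"rx":0,"ry":0,"rz":0,"jaw":0.05}
    - {"dx":-0.04,"dy":-0.03,"dz":0,"rx":0,"ry":0,"rz":0,"jaw":0.05}
    - {"dx":0,"dy":0,"dz":0,"rx":0,"ry":0,"rz":0,"jaw":0.05}
    - {"dx":0,"dy":0,"dz":0,"rx":0,"ry":0,"rz":0,"jaw":0.05}

```text
time: 53.25
eef_pos: [0.4993, -0.3034, 0.1888]
tcp_rot: [1.0, 0.023, 0.0, 0.0]
contact_force: [0.2, 0.5, 0.7]
opening: 0.585
```

Run:
```python
from h import *
s=ctrl.get_state();print(s['time'],s['eef_pos'],s['opening'],s['contact_force'])
for cam in('top','side'):
    im,o=blobs(cam,8,(190,80,460,320));cv2.imwrite(f'pics/{cam}26.png',im)
    for n in('yellow','red'):
        for m,st,c in o[n]: print(cam,n,st.tolist(),c.round(1),px2w(cam,*c,.02).round(3))
    # blue tin extent now vs at the start
    for nm,I in(('start',cv2.imread('pics/t0.png' if cam=='top' else 'pics/s0.png')),('now',im)):
        m=cv2.inRange(cv2.cvtColor(I,cv2.COLOR_BGR2HSV),(100,110,25),(125,255,255));k=np.zeros_like(m)
        x0,y0,x1,y1=(300,145,395,215) if cam=='top' else (305,190,390,275);k[y0:y1,x0:x1]=m[y0:y1,x0:x1]
        print(cam,nm,'tin bbox',cv2.boundingRect(k))
# bystanders + tray: image change since the loaded tray was drawn out (top20) / start
a=cv2.imread('pics/t0.png');b=cv2.imread('pics/top26.png');d=cv2.absdiff(a,b).max(-1)
for n,(x,y) in dict(bottle=(283,145),vial=(413,172),wood=(427,201),mould=(456,234)).items(): print(n,'changed',(d[y-10:y+10,x-12:x+12]>45).mean().round(3))
t=cv2.imread('pics/t20.png');g=cv2.absdiff(t,b).max(-1)[195:265,205:275];print('tray region changed',(g>45).mean().round(3))
```

```text
53.25 [ 0.49929371 -0.30344801  0.18877739] 0.585058024508889 [0.17701129 0.53885233 0.70094069]
top yellow [353, 172, 11, 20, 141] [358.  180.2] [ 0.648 -0.215  0.02 ]
top red [327, 174, 10, 19, 109] [331.8 181.6] [ 0.642 -0.136  0.02 ]
top start tin bbox (313, 159, 66, 43)
top now tin bbox (313, 159, 65, 43)
side yellow [341, 235, 21, 15, 180] [352.6 242. ] [ 0.648 -0.214  0.02 ]
side red [331, 216, 19, 10, 90] [340.8 220.3] [ 0.642 -0.128  0.02 ]
side start tin bbox (317, 199, 64, 68)
side now tin bbox (321, 199, 60, 68)
bottle changed 0.0
vial changed 0.0
wood changed 0.598
mould changed 0.925
tray region changed 0.091
```

Run:
```python
from h import *
a=cv2.imread('pics/t0.png')
for f in('top24','top25','top26'):
    b=cv2.imread(f'pics/{f}.png');d=cv2.absdiff(a,b).max(-1)
    print(f,{n:(d[y-10:y+10,x-12:x+12]>45).mean().round(3) for n,(x,y) in dict(wood=(427,201),mould=(456,234)).items()}, 'mean brightness mould',b[224:244,446:466].mean().round())
b=cv2.imread('pics/side26.png');d=cv2.absdiff(cv2.imread('pics/s0.png'),b).max(-1)
print('side',{n:(d[y-12:y+12,x-12:x+12]>45).mean().round(3) for n,(x,y) in dict(wood=(359,313),mould=(330,355),vial=(387,284),bottle=(357,178)).items()})
# tray: leading and front edges in the lamp frame from top26
t=cv2.imread('pics/top26.png').mean(-1).astype(np.float32);A=np.radians(80.2);dv=np.array([np.cos(A),np.sin(A)]);nv=np.array([-dv[1],dv[0]])
for y in(-.04,.0,.03):
    xs=np.arange(-.36,-.15,.004);v=[cv2.getRectSubPix(t,(1,1),tuple(map(float,w2px('top',[*(L0+x*dv+y*nv),.014]))))[0,0] for x in xs]
    print(y,' '.join(f'{1000*x:.0f}:{q:.0f}' for x,q in zip(xs,v) if x<-.31 or x>-.19))
```

```text
top24 {'wood': np.float64(0.0), 'mould': np.float64(0.0)} mean brightness mould 162.0
top25 {'wood': np.float64(0.675), 'mould': np.float64(0.0)} mean brightness mould 162.0
top26 {'wood': np.float64(0.598), 'mould': np.float64(0.925)} mean brightness mould 81.0
side {'wood': np.float64(0.0), 'mould': np.float64(0.3), 'vial': np.float64(0.0), 'bottle': np.float64(0.0)}
-0.04 -360:177 -356:177 -352:176 -348:176 -344:176 -340:177 -336:177 -332:143 -328:106 -324:143 -320:170 -316:171 -312:185 -188:176 -184:177 -180:156 -176:93 -172:119 -168:160 -164:160 -160:159 -156:160 -152:159
0.0 -360:102 -356:102 -352:101 -348:101 -344:101 -340:102 -336:102 -332:102 -328:99 -324:123 -320:164 -316:178 -312:184 -188:192 -184:191 -180:159 -176:114 -172:147 -168:166 -164:165 -160:175 -156:177 -152:176
0.03 -360:176 -356:176 -352:175 -348:175 -344:175 -340:175 -336:175 -332:151 -328:111 -324:161 -320:172 -316:178 -312:185 -188:196 -184:193 -180:152 -176:105 -172:144 -168:166 -164:166 -160:177 -156:178 -152:179
```

The remaining checks agree. The tray's edges put its home position at about lamp x = -6.5 mm, the bystanders are unchanged, and both dreidels are in the tin. I'm handing in.

Run:
```python
from h import *
print(workorder.sign_off())
```

```text
the job is handed in; nothing more can be done
None
```

The job is handed in at about 53 s of robot time. The two dreidels present, red and yellow, went through the lamp and are now in the blue tin. The empty tray lies on the sill clear of the lamp.

**Curing cycle**
- The tray went in until it met a hard stop, with the push force purely along the lamp axis. My position estimates for it there ran from -4 to -11 mm in lamp x. The last and best was -6.5 mm, against a nominal -5 mm and a limit of -12 mm.
- The start button went down its full 6 mm at about 18 N and was back up when I looked again. The tray stayed in about 6 to 7 s after that.
- While the tray was in the lamp, yellow was knocked about 2 cm. After drawing the tray out I found it at about (+22, -54) mm in the tray frame, inside the rim, so I did not repeat the cure.

**Last checks**
- **Dreidels:** both cameras place red at about (0.642, -0.13) and yellow at (0.648, -0.215), well inside the tin. The tin had not moved.
- **Tray:** it is about 248 mm ahead of the lamp's middle.
- **Bystanders:** the bottle and vial are unchanged in both last pictures, and the wooden dreidel in the side view. The arm partly hid the mould in the last pictures, but it was unchanged in the top picture just before yellow was set down.
- **Picture limit:** the viewing limit ran out during the draw-out, so every check after that is image code only.

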